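Gather the last wheel nuts in a parts bin and scoop them into the parts dish

TASK

A wheel takes four nuts: I need at least four of the six wheel nuts lying about in the grey steel bin. Tip the bin up by its low front until all the nuts have slid to the back end, set it flat again, then take the hand scoop, scoop at least four nuts together out of that back corner, lift them clear over the bin's rim and tip them into the round steel dish. Leave any other nuts in the bin or the dish, lay the scoop back flat on the bench, and leave the mug, the tin and the spanner alone.

Things in the scene. Friction and masses are not known exactly. Their poses are not given: they have to be found in the camera images.
- bin: Loose grey sheet-steel bin, open on top, 210 mm long (x), 112 wide (y), 85 high, 0.6 kg; walls and floor 3 mm. Origin under its floor's centre; x runs from the low front (50 mm high) to the full-height back; the sides slope up from the front to full height at x = -20 mm. Holds six nuts, which start to slide at about 13 to 20 degrees of tilt. Bench friction about 0.6; a push over 3 to 5 N shifts it.
- bin_lip (a point): Middle of the rolled lip on top of the bin's low front wall: a straight bar 10 mm thick (bin x), 10 mm high (its top 50 mm above the bench, 5 mm above this point), 112 mm long (bin y), free on both sides. Pinched here and raised, the bin pivots about its back bottom edge, 205 mm away (bin x = +105 mm).
- bin_back (a point): Middle of the inner bottom corner at the back end of the bin, where the floor's upper face (3 mm above the bench) meets the back wall's inner face. The axes are the bin's.
- nut0: Steel wheel nut: a hexagon 19 mm across flats (22 across corners) with a cone seat at one end and a closed dome at the other, 31 mm long, 36 g. Origin at its centre, x along its length towards the dome. Starts lying on its side, loose on the floor of the bin.
- nut1: Another nut, the same as nut0.
- nut2: Another nut, the same as nut0.
- nut3: Another nut, the same as nut0.
- nut4: Another nut, the same as nut0.
- nut5: Another nut, the same as nut0.
- scoop: Aluminium hand scoop, flat on the bench, 0.13 kg. Origin on the blade's underside; x to its front edge, z up. Blade x -50 to +55 mm, 92 mm wide, 2.5 mm thick, bevelled to 1.5 mm at the edge. Back wall (x = -50) and sides 36 mm high; from x = 10 the sides fall to 4 mm at x = 45. A straight handle rises back from x = -50, z = 28 at 45 degrees above level to x = -125, z = 103 mm.
- scoop_grip (a point): Middle of the handle's black rubber grip (scoop frame x = -89, z = 67 mm): 20 mm wide (y, flat sides), 22 mm deep, 90 mm long, sloping 45 degrees, its lower end towards the blade. The axes are the scoop's. The weight lies in the blade in front, so grip hard: loaded, it may still sag a few degrees in the fingers.
- scoop_edge (a point): Middle of the underside of the scoop's front edge (scoop frame x = 55, z = 0 mm). The axes are the scoop's.
- scoop_load (a point): Middle of the space over the scoop's blade, 20 mm above the origin of the scoop.
- dish: Round steel parts dish, loose, 0.45 kg: 170 mm across the rim, 132 mm across the foot, 50 mm high, wall 3 mm, inner floor 4 mm above the bench. Origin under its centre, z up.
- dish_in (a point): Point on the dish's axis 15 mm above the bench, inside it.
- mug: Bystander: white mug, 80 mm across, 92 mm high, handle on its +y side. Origin under its centre.
- tin: Bystander: closed plain metal tin, 84 mm across, 95 mm high. Origin under its centre.
- spanner: Bystander: steel spanner, 200 mm long, lying flat along its x. Origin under its middle.

How it is judged:
On the way, in this order (a step that is already met when the one before it is completed fails the run):
1. the bin is tipped with its front up and all six nuts have slid into its back part (angle between bin's own z axis and vertical above 0.2 rad and x of each of nut0, nut1, nut2, nut3, nut4, nut5 in the frame of bin above 0.02 m), for 0.1 s.
2. the bin stands flat again with all six nuts still in its back part (angle between bin's own z axis and vertical below 0.06 rad and x of each of nut0, nut1, nut2, nut3, nut4, nut5 in the frame of bin above 0.02 m), for 0.2 s.
3. the scoop is lifted out above the bin's rim with at least four nuts in it together (height (world z) of scoop_load above 0.105 m and (distance between each of nut0, nut1, nut2, nut3 and scoop_load below 0.065 m or distance between each of nut0, nut1, nut2, nut4 and scoop_load below 0.065 m or distance between each of nut0, nut1, nut2, nut5 and scoop_load below 0.065 m or distance between each of nut0, nut1, nut3, nut4 and scoop_load below 0.065 m or distance between each of nut0, nut1, nut3, nut5 and scoop_load below 0.065 m or distance between each of nut0, nut1, nut4, nut5 and scoop_load below 0.065 m or distance between each of nut0, nut2, nut3, nut4 and scoop_load below 0.065 m or distance between each of nut0, nut2, nut3, nut5 and scoop_load below 0.065 m or distance between each of nut0, nut2, nut4, nut5 and scoop_load below 0.065 m or distance between each of nut0, nut3, nut4, nut5 and scoop_load below 0.065 m or distance between each of nut1, nut2, nut3, nut4 and scoop_load below 0.065 m or distance between each of nut1, nut2, nut3, nut5 and scoop_load below 0.065 m or distance between each of nut1, nut2, nut4, nut5 and scoop_load below 0.065 m or distance between each of nut1, nut3, nut4, nut5 and scoop_load below 0.065 m or distance between each of nut2, nut3, nut4, nut5 and scoop_load below 0.065 m)), for 0.2 s.
At the end, for the whole second after the job is handed in: At least four nuts lie in the dish and every other nut is in the dish or in the bin, none on the bench; bin and dish stand upright and flat (within 3.5 degrees), the scoop lies flat on the bench (within 6 degrees, underside within 10 mm of the bench); everything is at rest and released ((distance between each of nut0, nut1, nut2, nut3 and dish_in below 0.082 m or distance between each of nut0, nut1, nut2, nut4 and dish_in below 0.082 m or distance between each of nut0, nut1, nut2, nut5 and dish_in below 0.082 m or distance between each of nut0, nut1, nut3, nut4 and dish_in below 0.082 m or distance between each of nut0, nut1, nut3, nut5 and dish_in below 0.082 m or distance between each of nut0, nut1, nut4, nut5 and dish_in below 0.082 m or distance between each of nut0, nut2, nut3, nut4 and dish_in below 0.082 m or distance between each of nut0, nut2, nut3, nut5 and dish_in below 0.082 m or distance between each of nut0, nut2, nut4, nut5 and dish_in below 0.082 m or distance between each of nut0, nut3, nut4, nut5 and dish_in below 0.082 m or distance between each of nut1, nut2, nut3, nut4 and dish_in below 0.082 m or distance between each of nut1, nut2, nut3, nut5 and dish_in below 0.082 m or distance between each of nut1, nut2, nut4, nut5 and dish_in below 0.082 m or distance between each of nut1, nut3, nut4, nut5 and dish_in below 0.082 m or distance between each of nut2, nut3, nut4, nut5 and dish_in below 0.082 m) and (distance between nut0 and dish_in below 0.082 m or (x of nut0 in the frame of bin between -0.105 and 0.105 m and y of nut0 in the frame of bin between -0.056 and 0.056 m)) and (distance between nut1 and dish_in below 0.082 m or (x of nut1 in the frame of bin between -0.105 and 0.105 m and y of nut1 in the frame of bin between -0.056 and 0.056 m)) and (distance between nut2 and dish_in below 0.082 m or (x of nut2 in the frame of bin between -0.105 and 0.105 m and y of nut2 in the frame of bin between -0.056 and 0.056 m)) and (distance between nut3 and dish_in below 0.082 m or (x of nut3 in the frame of bin between -0.105 and 0.105 m and y of nut3 in the frame of bin between -0.056 and 0.056 m)) and (distance between nut4 and dish_in below 0.082 m or (x of nut4 in the frame of bin between -0.105 and 0.105 m and y of nut4 in the frame of bin between -0.056 and 0.056 m)) and (distance between nut5 and dish_in below 0.082 m or (x of nut5 in the frame of bin between -0.105 and 0.105 m and y of nut5 in the frame of bin between -0.056 and 0.056 m)) and linear speed of each of nut0, nut1, nut2, nut3, nut4, nut5, scoop, bin, dish below 0.03 m/s and angle between each of bin, dish's own z axis and vertical below 0.06 rad and angle between scoop's own z axis and vertical below 0.1 rad and height (world z) of scoop below 0.01 m); the robot touches nothing.
It fails at once if the mug is disturbed (moved more than 40 mm) (distance of mug from where it was at the start of the episode above 0.04 m).
It fails at once if the tin is disturbed (moved more than 40 mm) (distance of tin from where it was at the start of the episode above 0.04 m).
It fails at once if the spanner is disturbed (moved more than 40 mm) (distance of spanner from where it was at the start of the episode above 0.04 m).
It also fails if it takes over 72 s, if anything falls off the work surface, if the arm or the gripper's body presses on something with over 40 N, if the wrist force passes 120 N, or if a joint passes its speed limit or range.

ROBOT

A 6-joint arm with a two-finger parallel gripper is mounted at the origin on the work surface. World frame = base frame: x ahead of the robot, y to its left, z up, the work surface at z = 0. Lengths are in m, angles in rad, forces in N, time in s.
With the tool pointing down it reaches from about 0.3 to 0.775 m from the base axis. Payload 14.6 kg.
Tool frame: the origin (TCP) lies between the finger pads; the fingertips stand 19 mm ahead of it and the grasp point (between the pads) is the TCP (ctrl.finger_overhang is the z of the fingertips in the tool frame, in m); z points along the fingers, y is the direction in which the jaws open and shut (so a half turn about z gives the same grasp; the last joint's range is limited). The gripper opens to 94 mm and grips with 3 to 60 N. Pads are 16 mm wide; open, the fingers measure 119 mm over their backs; the gripper's body (75 mm by 177 mm) begins 78 mm behind the grasp point.
Start: joints at [1.28, 0.3, 1.521, -0, 1.321, -0.067], TCP at [0.122, 0.536, 0.224] pointing down, gripper open.
Joint ranges: [-3.03, 3.03], [-0.79, 2.21], [0.23, 2.52], [-1.04, 4.18], [0, 3.07], [-2.55, 2.55]. Speed limits (rad/s): [2.22, 2.22, 2.57, 3.14, 3.14, 3.14].

INTERFACE

Orientations are given as [roll, pitch, yaw] about the fixed x, y, z axes, in that order (R = Rz(yaw) Ry(pitch) Rx(roll)).
In Python, from station import ctrl gives the robot as it stands.
- The arm moves only by the tool carry_out, never from a script. Its argument "steps" is a list of rows, each a list of 3 entries, a list of its own where there are three numbers: the closure, from -1 (fully open) to 1 (shut), so that 0 is half open, then the shift along the tool's x, y, z in mm, then the turn about the tool's z in degrees. A call has 1 to 12 rows; each row shifts and turns the commanded pose from where the row before left it, along the tool's axes as they then stand; what a row does not reach is not made up. A row lasts 1/12 s, in which the tool goes at most 41.7 mm and 7.16 degrees, less where a joint would pass 70% of its speed; a pose out of reach is approached as far as the arm can. A call with a gripper value outside its range is refused whole. The fingers move at their own pace and stop on an object; the grip force is fixed at half the most. Time passes only in rows, so rows that do not move let the fingers close. It gives the time, the measured TCP pose, the force and the opening at its end, in the units of the state.
- ctrl.sense(): the state, without advancing time (a new reading comes with each control period).
- ctrl.camera(name): name is "scene" or "top"; returns a dict with "color" (420x560x3 uint8, red, green, blue), "fx", "fy", "cx", "cy" (pixels), "distortion" ([k1, k2, p1, p2, k3] as OpenCV has them; the pictures are not rectified), "extrinsics" (4x4, takes a point from world to camera coordinates). Camera axes: x right, y up, looking along -z (the intrinsics and any distortion apply to the point x, -y, -z); pixel columns grow to the right and rows downward; lengths in m; the calibration is good to about 2 mm. A picture is of the moment at which its call begins. There is no depth.
- ctrl.close_job(): hands the job in, once; it reports no verdict.
The state is a dict: "clock": time; "qpos": joint angles; "joint_velocities": joint speeds; "effort": joint torques, N m; "position": TCP position; "tcp_rot": TCP orientation; "ft_force": force on the tool from outside, world axes, zero at the start; "ft_torque": the same for the moment, N m; "width": finger opening in m.
Only numpy, scipy, OpenCV 4.12 (cv2) and the standard library are available. Lean on these libraries where they do the work, as an engineer would, in place of code of your own. Each camera call takes 0.05 s, during which the arm holds its last target.

## Working session

There is one attempt and no reset: what is moved stays moved. The work goes in short steps, Python scripts to look and compute and a tool call to move; the robot and the scene stay as the last step left them, time stands still between calls to the robot, and variables do not carry over. Pictures are saved under pics/ and viewed, and the job is handed in when it is done.

Besides the shell and the picture viewer there is one more tool, called as a command line: name --argument value ..., lists and objects as JSON in quotes. carry_out: Moves the arm, as the interface text tells. Its arguments: {"type":"object","properties":{"steps":{"type":"array"}},"required":["steps"]}

```bash
ls; mkdir -p pics; python3 - <<'E'
from station import ctrl
import cv2
print(ctrl.sense())
for n in("scene","top"):
    c=ctrl.camera(n); cv2.imwrite(f"pics/{n}0.png",c["color"][:,:,::-1])
    print(n,c["fx"],c["fy"],c["cx"],c["cy"],c["distortion"],c["extrinsics"])
E
```

```text
pics
{'clock': 0.0, 'qpos': array([ 1.28037432e+00,  3.00459645e-01,  1.52157423e+00, -1.31830572e-05,
        1.32068629e+00, -6.65945991e-02]), 'joint_velocities': array([ 0.00149097, -0.00017358, -0.00039655, -0.00047065,  0.00089429,
        0.0008846 ]), 'effort': array([-6.27455643e-05, -5.31799936e+01, -3.52752435e+01,  7.08074123e-02,
        2.43461947e-02, -1.04155467e-04]), 'position': array([0.12201534, 0.53605368, 0.2238955 ]), 'tcp_rot': array([-3.14046679e+00, -6.22897033e-05,  2.91776848e+00]), 'ft_force': array([-0.17819801,  0.85664966, -0.0982785 ]), 'ft_torque': array([-0.01139581, -0.06612903,  0.03418772]), 'width': 0.0941272080433784}
scene 457.9615476164831 457.9615476164831 279.29379420035286 210.09915441081017 [0.04166495 0.         0.         0.         0.        ] [[ 0.80023514  0.59931732  0.02103524 -0.51840833]
 [-0.44001072  0.56296637  0.69961377  0.22535478]
 [ 0.40744852 -0.56911125  0.71421151 -1.5713347 ]
 [ 0.          0.          0.          1.        ]]
top 457.36260895080716 457.36260895080716 273.824137144089 213.32398324198087 [-0.07084748  0.          0.          0.          0.        ] [[ 1.57340492e-03 -9.99998753e-01 -1.35389833e-04  1.62754113e-02]
 [ 9.83125743e-01  1.52209064e-03  1.82924727e-01 -6.40714798e-01]
 [-1.82924293e-01 -4.20919897e-04  9.83126912e-01 -1.12397780e+00]
 [ 0.00000000e+00  0.00000000e+00  0.00000000e+00  1.00000000e+00]]
```

View pics/scene0.png

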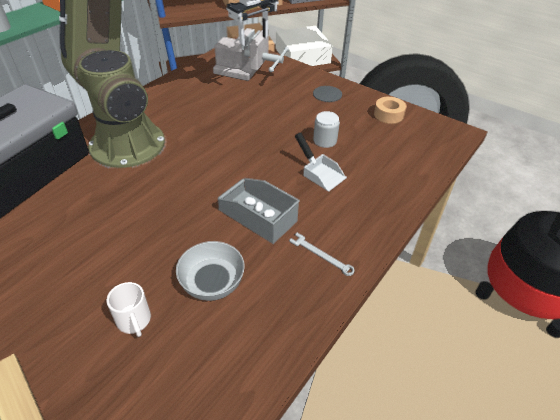

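View pics/top0.png

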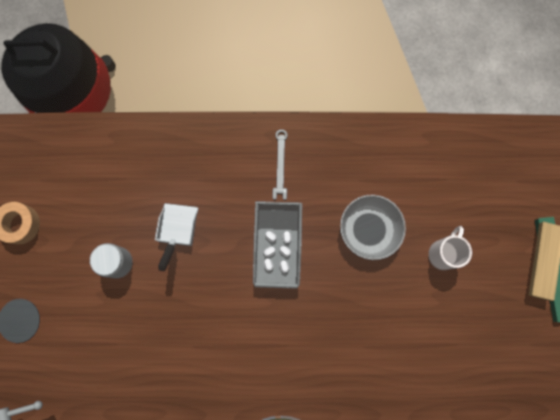

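```bash
cat > h.py <<'E'
import numpy as np,cv2
from station import ctrl
from scipy.spatial.transform import Rotation as Rn
def cam(n):
    c=ctrl.camera(n); c["K"]=np.array([[c["fx"],0,c["cx"]],[0,c["fy"],c["cy"]],[0,0,1.]]); return c
def ray(c,uv):
    p=cv2.undistortPoints(np.array([[uv]],float),c["K"],np.array(c["distortion"])).ravel()
    E=np.array(c["extrinsics"]); R=E[:3,:3];t=E[:3,3]
    d=R.T@np.array([p[0],-p[1],-1.]); return -R.T@t,d
def onz(c,uv,z):
    o,d=ray(c,uv); return o+d*(z-o[2])/d[2]
def proj(c,P):
    E=np.array(c["extrinsics"]); q=(E[:3,:3]@np.atleast_2d(P).T).T+E[:3,3]
    q=q*[1,-1,-1]
    return cv2.projectPoints(q,np.zeros(3),np.zeros(3),c["K"],np.array(c["distortion"]))[0][:,0]
def tri(c1,uv1,c2,uv2):
    o1,d1=ray(c1,uv1);o2,d2=ray(c2,uv2)
    s=np.linalg.lstsq(np.c_[d1,-d2],o2-o1,rcond=None)[0]
    a=o1+s[0]*d1;b=o2+s[1]*d2
    return (a+b)/2,np.linalg.norm(a-b)
def crop(c,x0,y0,x1,y1,name,s=None):
    s=s or min(800/(x1-x0),600/(y1-y0))
    im=c["color"][y0:y1,x0:x1,::-1]
    cv2.imwrite("pics/"+name,cv2.resize(np.ascontiguousarray(im),None,fx=s,fy=s,interpolation=cv2.INTER_CUBIC)); print(name,"scale",s)
E
python3 - <<'E'
from h import *
t=cam("top");crop(t,140,180,310,300,"tcrop.png",4.7)
s=cam("scene");crop(s,210,120,360,240,"scrop.png",5)
E
```

```text
tcrop.png scale 4.7
scrop.png scale 5
```

View pics/tcrop.png

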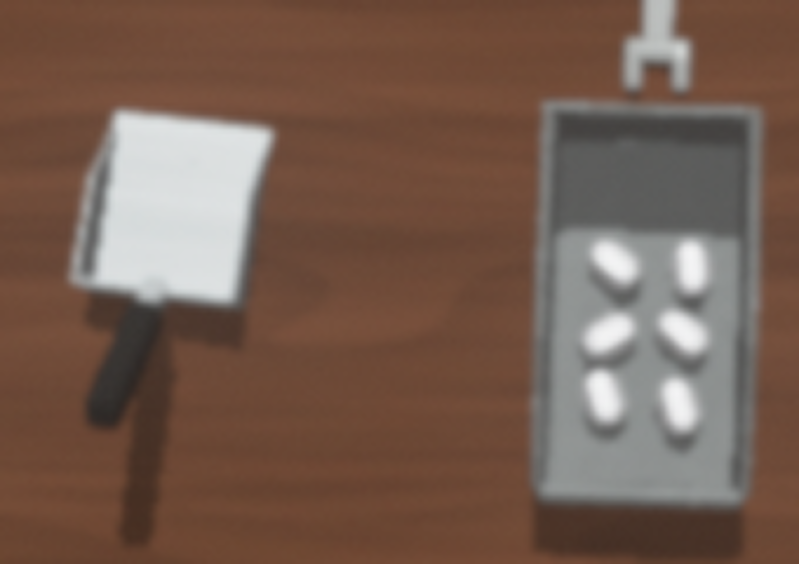

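View pics/scrop.png

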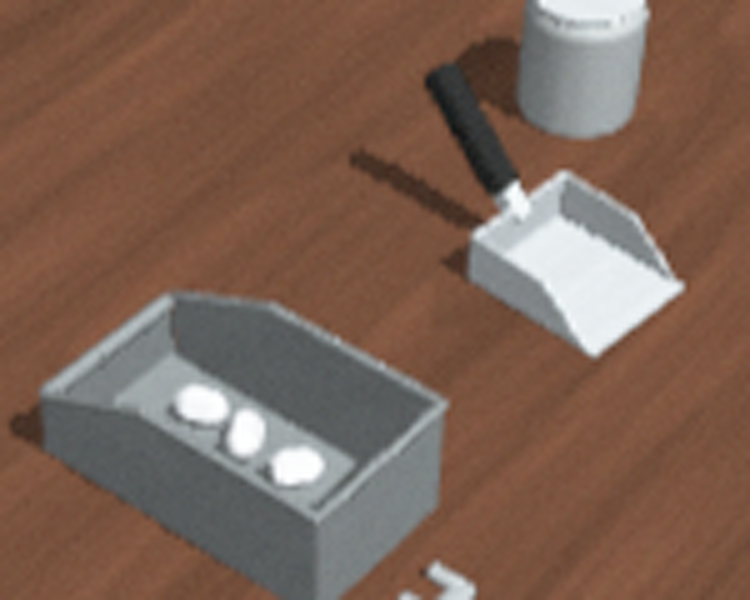

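```bash
python3 - <<'E'
from h import *
np.set_printoptions(precision=4,suppress=True)
t=cam("top");s=cam("scene")
T=lambda u,v:(140+u/4.7,180+v/4.7); S=lambda u,v:(210+u/5,120+v/5)
for n,p,z in [("binBL",T(543,102),.085),("binBR",T(762,108),.085),("binFL",T(536,497),.05),("binFR",T(745,503),.05),
 ("scFL",T(117,112),.002),("scFR",T(273,130),.002),("scBL",T(72,282),.036),("scBR",T(240,303),.036),("hend",T(103,415),.103)]:
    print(n,onz(t,p,z))
for n,p,z in [("binBL",S(446,404),.085),("binBR",S(318,522),.085),("binFL",S(172,295),.05),("binFR",S(43,392),.05),
 ("scFL",S(684,288),.002),("scFR",S(595,354),.002),("scBL",S(563,173),.036),("scBR",S(471,237),.036),("hend",S(445,72),.103)]:
    print("S",n,onz(s,p,z))
# dish, rim ellipse top
for c,n in((t,"top"),(s,"scene")):
    pass
for n,p,z in[("dishL",(340.5,228),.05),("dishR",(405,228),.05),("dishT",(373,196),.05),("dishB",(373,260),.05),("mug",(449,255),.0),("tintop",(104,262),.095),("spF",(280,193),.005),("spE",(281,134),.005)]:
    print(n,onz(t,p,z))
E
```

```text
binBL [0.6658 0.0638 0.085 ]
binBR [ 0.6627 -0.0546  0.085 ]
binFL [0.4554 0.0672 0.05  ]
binFR [ 0.4524 -0.0456  0.05  ]
scFL [0.6773 0.3153 0.002 ]
scFR [0.6667 0.2237 0.002 ]
scBL [0.5733 0.328  0.036 ]
scBR [0.5619 0.2333 0.036 ]
hend [0.4952 0.2909 0.103 ]
S binBL [0.6682 0.0622 0.085 ]
S binBR [ 0.6661 -0.0524  0.085 ]
S binFL [0.4642 0.0674 0.05  ]
S binFR [ 0.4597 -0.0431  0.05  ]
S scFL [0.6821 0.3157 0.002 ]
S scFR [0.6704 0.2279 0.002 ]
S scBL [0.5777 0.3284 0.036 ]
S scBR [0.567  0.2382 0.036 ]
S hend [0.5037 0.2934 0.103 ]
dishL [ 0.6039 -0.1558  0.05  ]
dishR [ 0.604  -0.3247  0.05  ]
dishT [ 0.6892 -0.2439  0.05  ]
dishB [ 0.5208 -0.2377  0.05  ]
mug [ 0.5379 -0.4563  0.    ]
tintop [0.5103 0.439  0.095 ]
spF [0.7072 0.0005 0.005 ]
spE [ 0.877  -0.0025  0.005 ]
```

```bash
cat >> h.py <<'E'
def go(target,yaw=None):
    """shift in tool axes (mm) from measured pose to target, after the turn to yaw"""
    s=ctrl.sense(); R0=Rn.from_euler('xyz',s["tcp_rot"]); cy=s["tcp_rot"][2]
    p=np.array(s["position"]); d=np.array(target)-p
    yaw=cy if yaw is None else yaw
    turn=-(np.degrees(yaw-cy)+180)%360-180 if False else -((np.degrees(yaw-cy)+180)%360-180)
    R=Rn.from_euler('xyz',[np.pi,0,yaw])
    print("turn %.2f"%turn,"shift before turn",(R0.inv().apply(d)*1000).round(1),"after turn",(R.inv().apply(d)*1000).round(1))
def st():
    s=ctrl.sense();print("t%.2f"%s["clock"],"p",s["position"].round(4),"rpy",s["tcp_rot"].round(4),"F",s["ft_force"].round(2),"w %.4f"%s["width"],"q",s["qpos"].round(2))
E
python3 - <<'E'
from h import *
go([.461,.0115,.15],1.543)
E
```

```text
turn 78.77 shift before turn [-447.  -436.4   74.4] after turn [-515.1  353.4   74.3]
```

carry_out --steps '[[0.45,[0,0,0],7.1],[0.45,[0,0,0],7.1],[0.45,[0,0,0],7.1],[0.45,[0,0,0],7.1],[0.45,[0,0,0],7.1],[0.45,[0,0,0],7.1],[0.45,[0,0,0],7.1],[0.45,[0,0,0],7.1],[0.45,[0,0,0],7.1],[0.45,[0,0,0],7.1],[0.45,[0,0,0],7.1],[0.45,[0,0,0],0.7]]'

```text
clock: 1.3
position: [0.1221, 0.5362, 0.2244]
tcp_rot: [-3.142, 0.0, 1.536]
ft_force: [0.1, -0.3, -0.3]
width: 0.0259
```

```bash
python3 - <<'E'
from h import *
st();go([.461,.0115,.15],1.543)
E
```

```text
t1.30 p [0.1221 0.5362 0.2244] rpy [-3.1416e+00  2.0000e-04  1.5364e+00] F [ 0.08 -0.27 -0.3 ] w 0.0259 q [ 1.28  0.3   1.52 -0.    1.32  1.31]
turn -0.38 shift before turn [-512.8  356.8   74.4] after turn [-515.1  353.4   74.4]
```

carry_out --steps '[[0.45,[-33,22,0],0],[0.45,[-33,22,0],0],[0.45,[-33,22,0],0],[0.45,[-33,22,0],0],[0.45,[-33,22,0],0],[0.45,[-33,22,0],0],[0.45,[-33,22,0],0],[0.45,[-33,22,0],0],[0.45,[-33,22,0],0],[0.45,[-33,22,0],0],[0.45,[-33,22,0],0],[0.45,[-33,22,0],0]]'

```text
clock: 2.3
position: [0.3753, 0.1311, 0.2248]
tcp_rot: [3.141, -0.0, 1.547]
ft_force: [0.2, 0.2, -0.0]
width: 0.0258
```

```bash
python3 - <<'E'
from h import *
st();go([.461,.0115,.1],1.543)
E
```

```text
t2.30 p [0.3753 0.1311 0.2248] rpy [ 3.1408e+00 -3.0000e-04  1.5467e+00] F [ 0.25  0.23 -0.03] w 0.0258 q [ 0.24 -0.05  1.91  0.    1.28  0.27]
turn 0.21 shift before turn [-117.5   88.4  124.8] after turn [-117.2   89.   124.8]
```

carry_out --steps '[[0.45,[-23,17,15],0],[0.45,[-23,17,15],0],[0.45,[-23,17,15],0],[0.45,[-23,17,15],0],[0.45,[-23,18,15],0],[0.45,[0,0,25],0],[0.45,[0,0,24],0],[0.45,[0,0,0],0]]'

```text
clock: 2.97
position: [0.4555, 0.0152, 0.0968]
tcp_rot: [-3.135, -0.0, 1.545]
ft_force: [0.3, 0.3, -0.6]
width: 0.0255
```

```bash
python3 - <<'E'
from h import *
st();go([.461,.0115,.055],1.543)
t=cam("top");crop(t,230,190,330,310,"t1.png",5)
s=cam("scene");crop(s,200,150,320,250,"s1.png",6)
E
```

```text
t2.97 p [0.4555 0.0152 0.0968] rpy [-3.1352e+00 -1.0000e-04  1.5451e+00] F [ 0.26  0.35 -0.61] w 0.0255 q [-0.05  0.26  1.91 -0.    0.99 -0.02]
turn 0.12 shift before turn [-3.6  5.9 41.7] after turn [-3.6  5.6 41.8]
t1.png scale 5
s1.png scale 6
```

View pics/s1.png

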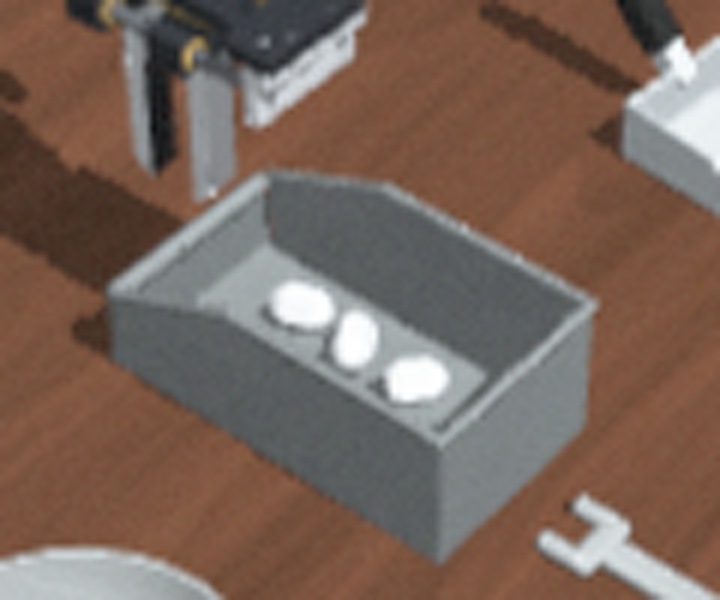

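View pics/t1.png

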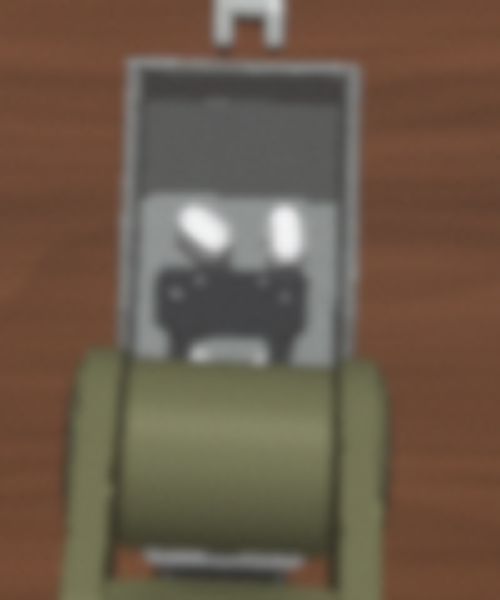

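```bash
python3 - <<'E'
from h import *
s=cam("scene")
for P in ([.443,.015,.078],[.469,.015,.078],[.461,.0115,.05],[.461,.067,.05],[.461,-.044,.05],[.666,.005,.085]): print(P,(proj(s,P)[0]-[200,150])*6)
st()
E
```

```text
[0.443, 0.015, 0.078] [162.08755022 169.36053489]
[0.469, 0.015, 0.078] [202.56067782 191.46897659]
[0.461, 0.0115, 0.05] [188.40666024 230.74787944]
[0.461, 0.067, 0.05] [260.95909488 171.74494474]
[0.461, -0.044, 0.05] [112.33663736 292.5739116 ]
[0.666, 0.005, 0.085] [518.53091003 372.56370967]
t3.12 p [0.4579 0.0157 0.1016] rpy [3.1406 0.     1.5446] F [-0.08  0.12  0.69] w 0.0260 q [-0.05  0.25  1.9   0.    0.99 -0.02]
```

carry_out --steps '[[0.45,[-3,4,0],0],[0.45,[0,0,15],0],[0.45,[0,0,15],0],[0.45,[0,0,15],0],[0.45,[0,0,0],0],[0.45,[0,0,0],0]]'

```text
clock: 3.62
position: [0.4619, 0.0125, 0.0563]
tcp_rot: [3.141, 0.0, 1.543]
ft_force: [1.0, 0.8, 0.5]
width: 0.0262
```

```bash
python3 - <<'E'
from h import *
st()
s=cam("scene");crop(s,200,150,320,250,"s2.png",6)
E
```

```text
t3.62 p [0.4619 0.0125 0.0563] rpy [3.141  0.     1.5432] F [0.99 0.8  0.45] w 0.0262 q [-0.05  0.33  1.92 -0.    0.89 -0.02]
s2.png scale 6
```

View pics/s2.png

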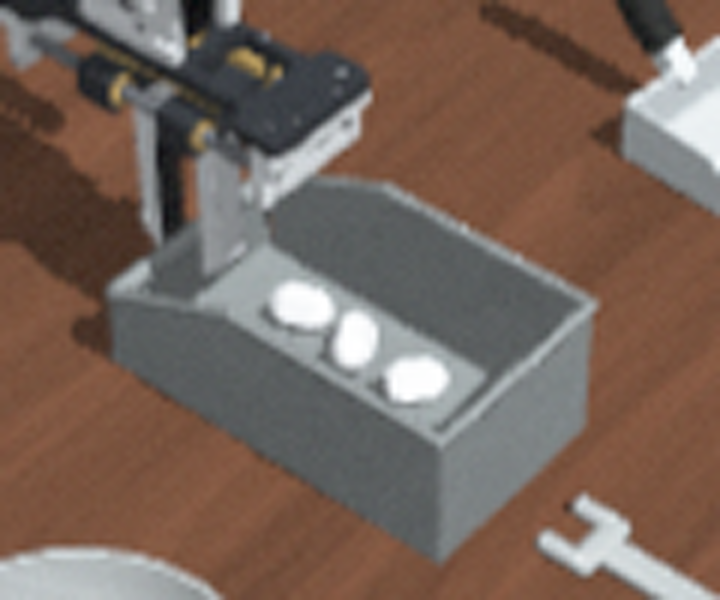

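The lip lies between the two fingers (inner fingertip about (215,270), outer (160,235) in the crop), clear of the nuts. Close.

carry_out --steps '[[1,[0,0,0],0],[1,[0,0,0],0],[1,[0,0,0],0],[1,[0,0,0],0],[1,[0,0,0],0],[1,[0,0,0],0]]'

```text
clock: 4.17
position: [0.4613, 0.0125, 0.0561]
tcp_rot: [3.142, 0.0, 1.543]
ft_force: [-4.7, -0.2, 7.9]
width: 0.0097
```

```bash
python3 - <<'E'
from h import *
import math
st()
r=math.hypot(205,45);a0=math.atan2(45,205)
prev=None
for th in range(0,28,2):
    a=a0+math.radians(th);p=np.array([-r*math.cos(a),r*math.sin(a)])
    if prev is not None: print(th,(p-prev).round(1))
    prev=p
E
```

```text
t4.17 p [0.4613 0.0125 0.0561] rpy [3.1415 0.     1.5426] F [-4.74 -0.16  7.87] w 0.0097 q [-0.05  0.33  1.92 -0.    0.89 -0.02]
2 [1.7 7.1]
4 [1.9 7.1]
6 [2.2 7. ]
8 [2.4 6.9]
10 [2.7 6.8]
12 [2.9 6.7]
14 [3.1 6.6]
16 [3.4 6.5]
18 [3.6 6.4]
20 [3.8 6.3]
22 [4.  6.1]
24 [4.2 6. ]
26 [4.4 5.8]
```

carry_out --steps '[[1,[0,1,-3.5],0],[1,[0,1,-3.5],0],[1,[0,1,-3.5],0],[1,[0,1,-3.5],0],[1,[0,1,-3.5],0],[1,[0,1,-3.5],0],[1,[0,1,-3.5],0],[1,[0,1.5,-3.5],0],[1,[0,1,-3.5],0],[1,[0,1.5,-3.5],0]]'

```text
clock: 5.0
position: [0.4725, 0.0121, 0.0908]
tcp_rot: [3.142, 0.0, 1.542]
ft_force: [-1.1, -0.3, -4.7]
width: 0.01
```

```bash
python3 - <<'E'
from h import *
st()
s=cam("scene");crop(s,200,150,320,250,"s3.png",6)
E
```

```text
t5.00 p [0.4725 0.0121 0.0908] rpy [3.1415 0.     1.5425] F [-1.11 -0.32 -4.73] w 0.0100 q [-0.05  0.3   1.87 -0.    0.98 -0.02]
s3.png scale 6
```

View pics/s3.png

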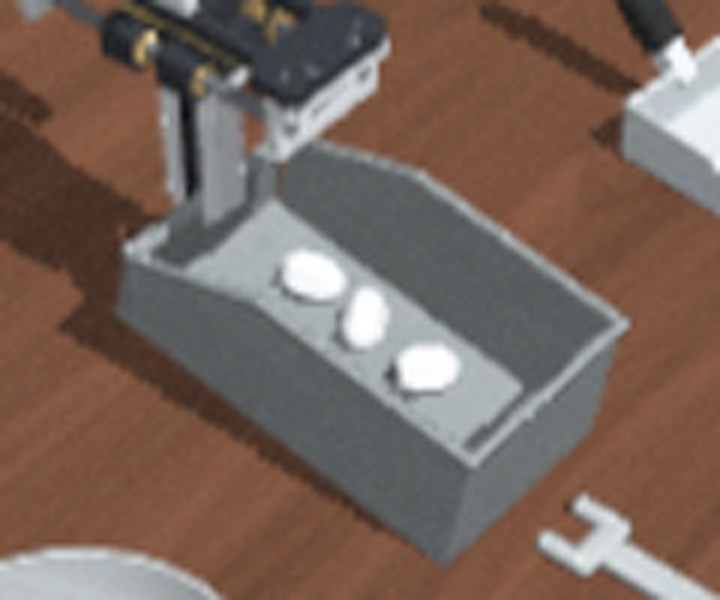

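The bin tips smoothly about its back edge, grip intact. Continue.

carry_out --steps '[[1,[0,1.5,-3.3],0],[1,[0,1.5,-3.3],0],[1,[0,1.5,-3.3],0],[1,[0,1.5,-3.3],0],[1,[0,1.7,-3.2],0],[1,[0,1.7,-3.2],0],[1,[0,1.8,-3.2],0],[1,[0,1.8,-3.2],0],[1,[0,1.9,-3.2],0],[1,[0,1.9,-3.2],0],[1,[0,2,-3.1],0],[1,[0,2,-3.1],0]]'

```text
clock: 6.05
position: [0.4933, 0.0116, 0.1294]
tcp_rot: [-3.142, 0.0, 1.543]
ft_force: [-2.4, -0.4, -4.3]
width: 0.0108
```

carry_out --steps '[[1,[0,2.1,-3],0],[1,[0,2.1,-3],0],[1,[0,2.1,-3],0],[1,[0,0,0],0],[1,[0,0,0],0],[1,[0,0,0],0]]'

```text
clock: 6.55
position: [0.4995, 0.0114, 0.138]
tcp_rot: [3.141, 0.0, 1.543]
ft_force: [-0.1, 0.3, -5.3]
width: 0.0113
```

```bash
python3 - <<'E'
from h import *
st()
s=cam("scene");crop(s,200,150,320,250,"s4.png",6)
t=cam("top");crop(t,230,190,330,310,"t4.png",5)
E
```

```text
t6.55 p [0.4995 0.0114 0.138 ] rpy [3.1414 0.     1.5425] F [-0.07  0.35 -5.33] w 0.0113 q [-0.05  0.28  1.76 -0.    1.1  -0.02]
s4.png scale 6
t4.png scale 5
```

View pics/s4.png

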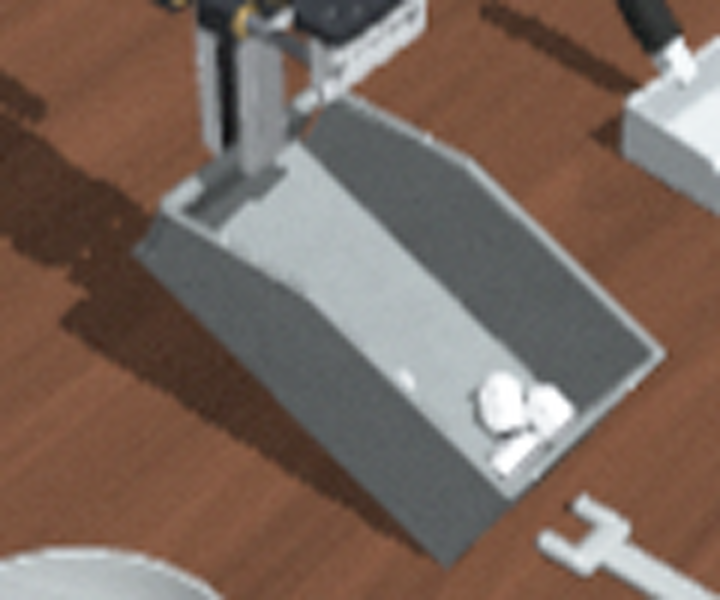

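View pics/t4.png

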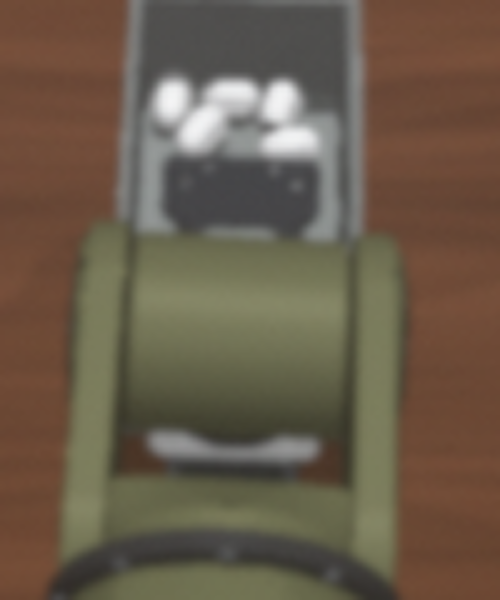

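carry_out --steps '[[1,[0,2.2,-2.9],0],[1,[0,2.2,-2.9],0],[1,[0,2.3,-2.9],0],[1,[0,2.3,-2.8],0],[1,[0,2.3,-2.8],0],[1,[0,2.3,-2.8],0],[1,[0,2.4,-2.8],0],[1,[0,0,0],0],[1,[0,0,0],0],[1,[0,0,0],0],[1,[0,0,0],0]]'

```text
clock: 7.57
position: [0.5153, 0.0109, 0.1578]
tcp_rot: [-3.141, -0.0, 1.542]
ft_force: [1.1, -0.9, -4.7]
width: 0.0113
```

```bash
python3 - <<'E'
from h import *
st()
s=cam("scene");crop(s,200,150,320,250,"s5.png",6)
t=cam("top");crop(t,230,190,330,310,"t5.png",5)
E
```

```text
t7.57 p [0.5153 0.0109 0.1578] rpy [-3.1413 -0.      1.5425] F [ 1.09 -0.88 -4.73] w 0.0113 q [-0.05  0.29  1.7   0.    1.16 -0.02]
s5.png scale 6
t5.png scale 5
```

View pics/s5.png

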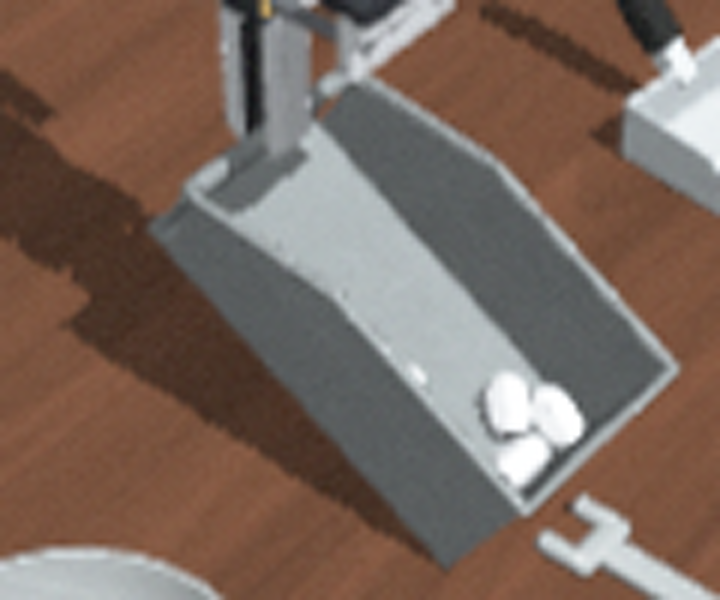

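View pics/t5.png

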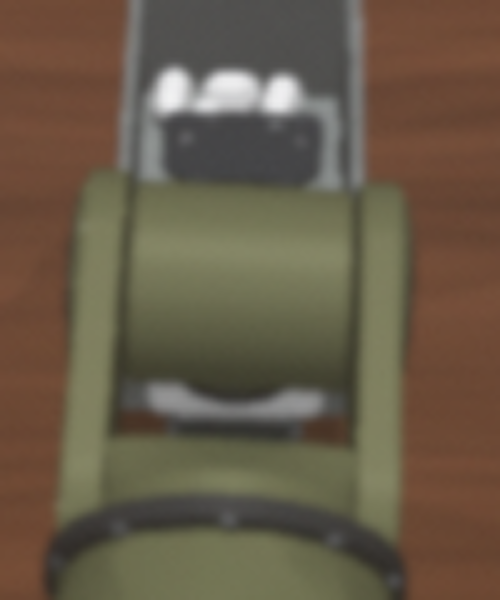

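```bash
python3 - <<'E'
from h import *
s=cam("scene")
th=np.radians(32);yaw=-.028
B=np.array([.6655,.005,0])
R=Rn.from_euler('z',yaw)*Rn.from_euler('y',th)
def tobin(P): return R.inv().apply(P-B)+[.105,0,0]
for u,v in((415,378),(508,403),(557,415),(523,460)):
    o,d=ray(s,(200+u/6,150+v/6))
    ob=tobin(o);db=R.inv().apply(d)
    for h in(.012,.02): print((u,v),h,(ob+db*(h-ob[2])/db[2]).round(3))
E
```

```text
(415, 378) 0.012 [ 0.032 -0.005  0.012]
(415, 378) 0.02 [ 0.032 -0.01   0.02 ]
(508, 403) 0.012 [0.07  0.025 0.012]
(508, 403) 0.02 [0.07 0.02 0.02]
(557, 415) 0.012 [0.09  0.042 0.012]
(557, 415) 0.02 [0.09  0.037 0.02 ]
(523, 460) 0.012 [0.095 0.011 0.012]
(523, 460) 0.02 [0.094 0.005 0.02 ]
```

carry_out --steps '[[1,[0,-4,5],0],[1,[0,-4,5],0],[1,[0,-4,5],0],[1,[0,-4,4.9],0],[1,[0,-4.2,5.8],0],[1,[0,-4,5.9],0],[1,[0,-3.8,5.9],0],[1,[0,-3.5,6],0],[1,[0,-3.2,6],0],[1,[0,-3,6],0],[1,[0,-2.8,6],0],[1,[0,-2.6,6],0]]'

```text
clock: 8.72
position: [0.4722, 0.0121, 0.0898]
tcp_rot: [3.141, 0.0, 1.542]
ft_force: [1.6, 0.1, -4.6]
width: 0.0098
```

carry_out --steps '[[1,[0,-1.8,4.2],0],[1,[0,-1.7,4.3],0],[1,[0,-1.5,4.4],0],[1,[0,-1.5,4.4],0],[1,[0,-1.3,4.4],0],[1,[0,-1.3,4.4],0],[1,[0,-1,4.4],0],[1,[0,-1,4.4],0],[1,[0,0,0],0],[1,[0,0,0],0]]'

```text
clock: 9.55
position: [0.4626, 0.0124, 0.0568]
tcp_rot: [3.138, 0.0, 1.543]
ft_force: [2.5, -0.5, 10.3]
width: 0.0098
```

```bash
python3 - <<'E'
from h import *
st()
s=cam("scene");crop(s,200,150,320,250,"s6.png",6)
E
```

```text
t9.55 p [0.4626 0.0124 0.0568] rpy [3.1378e+00 1.0000e-04 1.5425e+00] F [ 2.51 -0.51 10.33] w 0.0098 q [-0.05  0.33  1.92 -0.    0.89 -0.02]
s6.png scale 6
```

View pics/s6.png

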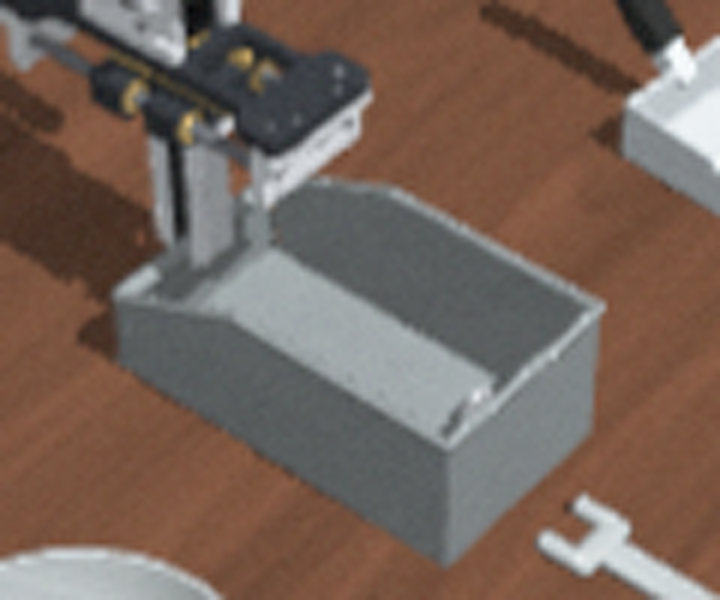

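carry_out --steps '[[0.4,[0,0,0],0],[0.4,[0,0,0],0],[0.4,[0,0,0],0],[0.4,[0,0,-10],0],[0.4,[0,0,-25],0],[0.4,[0,0,-30],0],[0.4,[0,0,-35],0],[0.4,[0,0,-35],-7],[0.4,[0,0,-25],-7],[0.4,[0,0,0],-7],[0.4,[0,0,0],-7],[0.4,[0,0,0],-7]]'

```text
clock: 10.6
position: [0.4612, 0.0125, 0.2166]
tcp_rot: [3.141, 0.001, 2.159]
ft_force: [-0.9, -0.3, -0.8]
width: 0.0282
```

carry_out --steps '[[-0.3,[0,0,0],-7.1],[-0.3,[0,0,0],-7.1],[-0.3,[0,0,0],-7.1],[-0.3,[0,0,0],-7.1],[-0.3,[0,0,0],-7.1],[-0.3,[0,0,0],-7.1],[-0.3,[0,0,0],-7.1],[-0.3,[0,0,0],0]]'

```text
clock: 11.27
position: [0.4611, 0.0125, 0.2161]
tcp_rot: [-3.142, 0.0, 3.027]
ft_force: [0.3, 0.3, 0.0]
width: 0.0613
```

```bash
python3 - <<'E'
from h import *
st();go([.531,.2872,.19],3.027)
t=cam("top");crop(t,230,190,330,310,"t7.png",5)
s=cam("scene");crop(s,200,150,320,250,"s7.png",6)
E
```

```text
t11.27 p [0.4611 0.0125 0.2161] rpy [-3.1416e+00  2.0000e-04  3.0269e+00] F [0.32 0.26 0.02] w 0.0613 q [-0.05  0.11  1.77 -0.    1.26 -1.51]
turn -0.01 shift before turn [-38.  280.9  26.1] after turn [-38.  280.9  26.1]
t7.png scale 5
s7.png scale 6
```

View pics/t7.png

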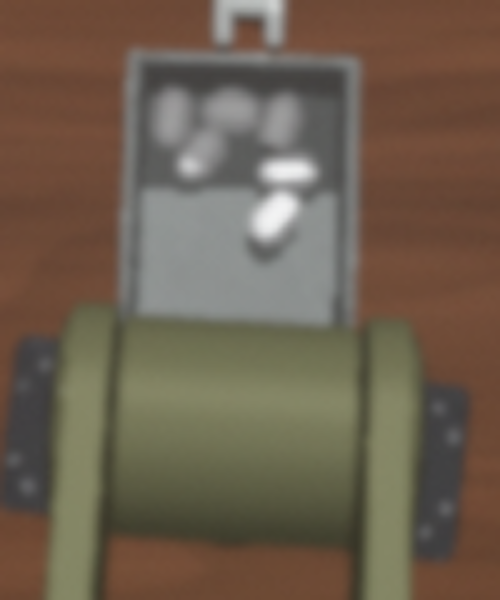

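```bash
python3 - <<'E'
from h import *
t=cam("top")
for u,v,z in((272,218,.013),(288,171,.013),(205,150,.013),(172,117,.013),(232,110,.013),(281,118,.013),(133,55,.085),(357,62,.085)):
    print((u,v),onz(t,(230+u/5,190+v/5),z).round(4))
E
```

```text
(272, 218) [ 0.5943 -0.011   0.013 ]
(288, 171) [ 0.6197 -0.0196  0.013 ]
(205, 150) [0.631  0.0248 0.013 ]
(172, 117) [0.649  0.0426 0.013 ]
(232, 110) [0.6529 0.0104 0.013 ]
(281, 118) [ 0.6486 -0.016   0.013 ]
(133, 55) [0.6677 0.0611 0.085 ]
(357, 62) [ 0.6642 -0.0528  0.085 ]
```

carry_out --steps '[[-0.3,[-3,23,0],0],[-0.3,[-3,23,0],0],[-0.3,[-3,23,0],0],[-0.3,[-3,23,0],0],[-0.3,[-3,23,0],0],[-0.3,[-3,23,0],0],[-0.3,[-4,24,0],0],[-0.3,[-4,24,0],0],[-0.3,[-4,24,0],0],[-0.3,[-4,24,0],0],[-0.3,[-4,24,0],0],[-0.3,[0,23,0],0]]'

```text
clock: 12.42
position: [0.5332, 0.288, 0.2155]
tcp_rot: [-3.141, -0.0, 3.017]
ft_force: [-0.5, -0.3, 0.7]
width: 0.0615
```

```bash
python3 - <<'E'
from h import *
st();go([.531,.2872,.07],3.027)
s=cam("scene");crop(s,200,60,360,180,"s8.png",5)
t=cam("top");crop(t,100,190,260,310,"t8.png",5)
E
```

```text
t12.42 p [0.5332 0.288  0.2155] rpy [-3.1414e+00 -2.0000e-04  3.0169e+00] F [-0.49 -0.31  0.71] w 0.0615 q [ 0.43  0.43  1.36 -0.    1.35 -1.01]
turn -0.58 shift before turn [  2.1  -1.  145.5] after turn [  2.1  -1.  145.5]
s8.png scale 5
t8.png scale 5
```

View pics/s8.png

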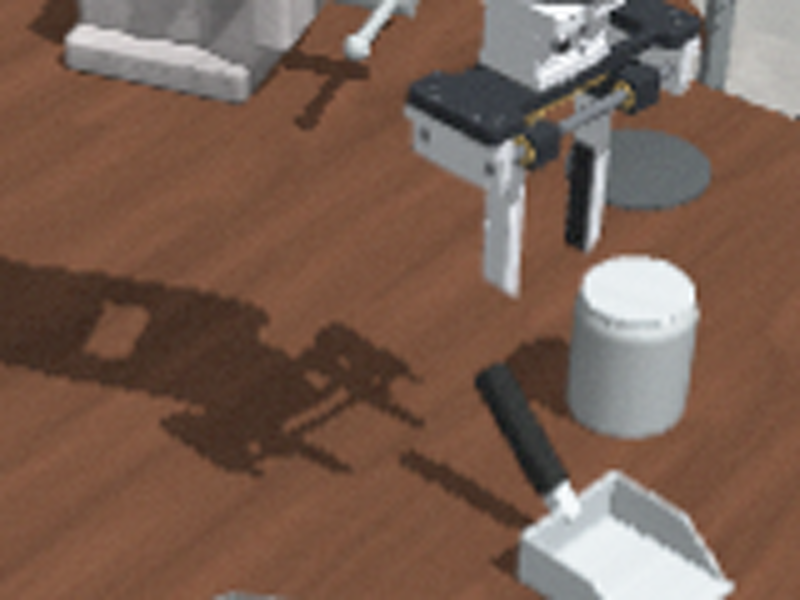

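View pics/t8.png

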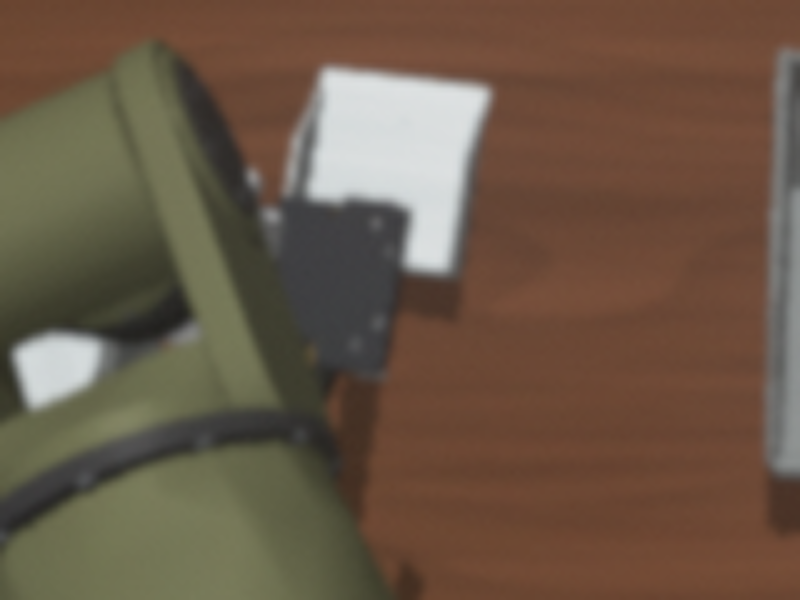

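carry_out --steps '[[-0.3,[2,-1,25],-0.6],[-0.3,[0,0,25],0],[-0.3,[0,0,25],0],[-0.3,[0,0,25],0],[-0.3,[0,0,25],0],[-0.3,[0,0,22],0],[-0.3,[0,0,0],0],[-0.3,[0,0,0],0]]'

```text
clock: 13.18
position: [0.5305, 0.2855, 0.0684]
tcp_rot: [-3.141, -0.001, 3.029]
ft_force: [0.2, -0.7, 0.0]
width: 0.0612
```

```bash
python3 - <<'E'
from h import *
st();go([.531,.2872,.067],3.027)
s=cam("scene");crop(s,240,60,360,180,"s9.png",5)
E
```

```text
t13.18 p [0.5305 0.2855 0.0684] rpy [-3.1407e+00 -1.4000e-03  3.0291e+00] F [ 0.24 -0.67  0.01] w 0.0612 q [ 0.43  0.58  1.51 -0.    1.06 -1.03]
turn 0.12 shift before turn [-0.3  1.7  1.4] after turn [-0.3  1.7  1.4]
s9.png scale 5
```

View pics/s9.png

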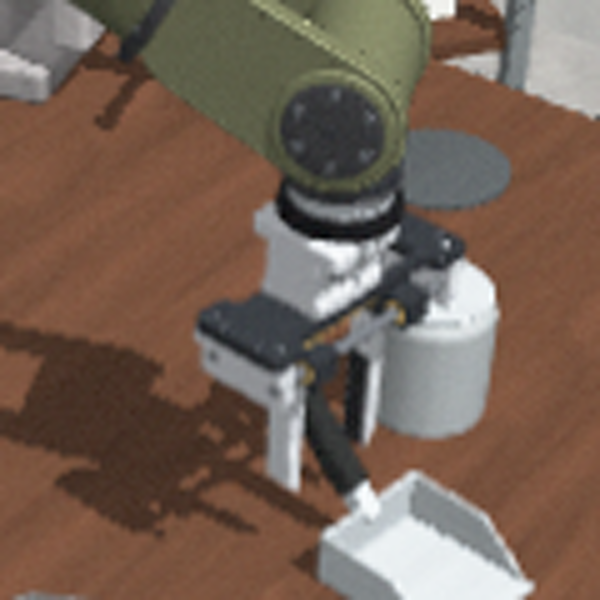

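carry_out --steps '[[1,[0,1.5,1],0],[1,[0,0,0],0],[1,[0,0,0],0],[1,[0,0,0],0],[1,[0,0,0],0],[1,[0,0,0],0],[1,[0,0,0],0],[1,[0,0,-5],0],[1,[0,0,-15],0],[1,[0,0,-20],0],[1,[0,0,-20],0],[1,[0,0,0],0]]'

```text
clock: 14.23
position: [0.5322, 0.2882, 0.1316]
tcp_rot: [3.139, 0.005, 3.031]
ft_force: [0.1, 0.2, -1.3]
width: 0.0199
```

```bash
python3 - <<'E'
from h import *
st()
s=cam("scene");crop(s,240,60,360,180,"s10.png",5)
t=cam("top");crop(t,100,190,260,310,"t10.png",5)
E
```

```text
t14.23 p [0.5322 0.2882 0.1316] rpy [3.1387 0.0047 3.0312] F [ 0.12  0.15 -1.29] w 0.0199 q [ 0.44  0.5   1.46  0.    1.17 -1.02]
s10.png scale 5
t10.png scale 5
```

View pics/s10.png

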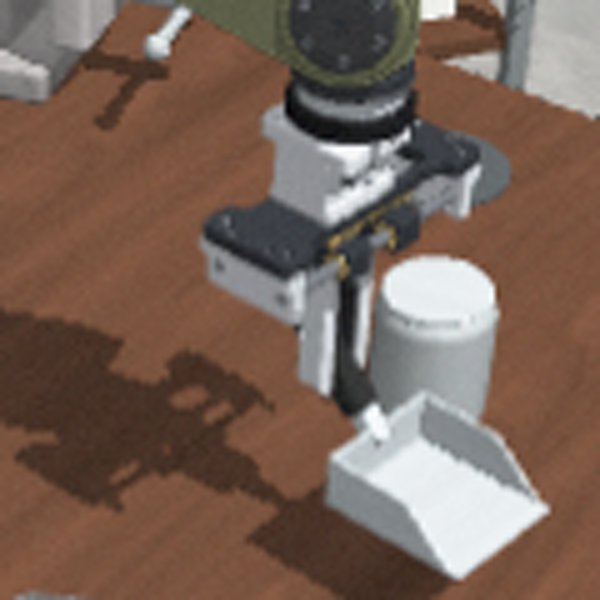

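View pics/t10.png

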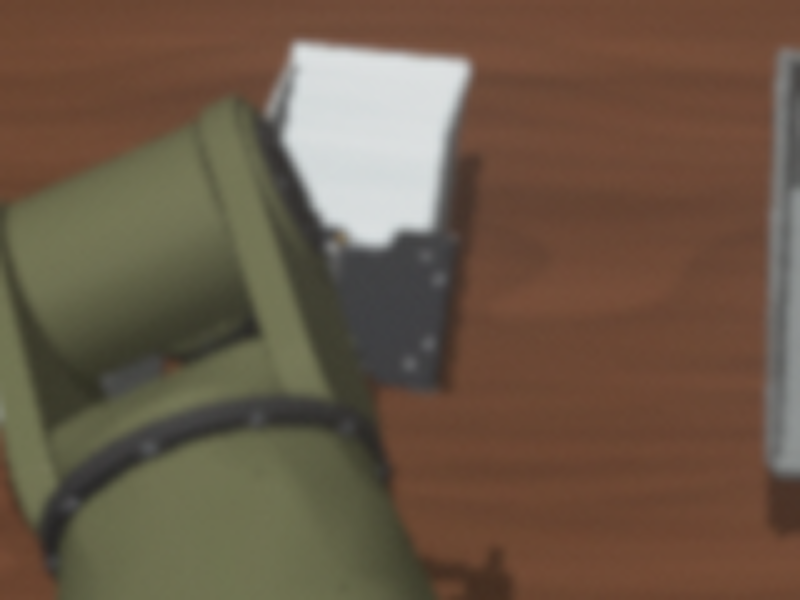

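```bash
python3 - <<'E'
from h import *
s=cam("scene");t=cam("top");st()
T=lambda u,v:(100+u/5,190+v/5);S=lambda u,v:(240+u/5,60+v/5)
for a,b in((T(296,42),S(548,510)),(T(471,63),S(458,578))):
    P,e=tri(t,a,s,b);print(P.round(4),round(e,4))
E
```

```text
t14.43 p [0.5304 0.2873 0.1262] rpy [-3.1405e+00 -1.7000e-03  3.0313e+00] F [-0.4   0.43 -1.51] w 0.0194 q [ 0.44  0.51  1.46  0.    1.17 -1.02]
[0.6802 0.317  0.0641] 0.0036
[0.67   0.2257 0.0651] 0.0064
```

```bash
python3 - <<'E'
from h import *
st();go([.412,.013,.2],3.1116)
E
```

```text
t14.43 p [0.5304 0.2873 0.1262] rpy [-3.1405e+00 -1.7000e-03  3.0313e+00] F [-0.4   0.43 -1.51] w 0.0194 q [ 0.44  0.51  1.46  0.    1.17 -1.02]
turn -4.60 shift before turn [  87.6 -285.7  -73.4] after turn [ 110.1 -277.7  -73.8]
```

carry_out --steps '[[1,[0,0,-25],0],[1,[0,0,-25],-4.6],[1,[0,0,-20],0],[1,[8,-20,0],0],[1,[10,-25,0],0],[1,[10,-25,0],0],[1,[10,-25,0],0],[1,[10,-25,0],0],[1,[10,-25,0],0],[1,[10,-25,0],0],[1,[10,-25,0],0],[1,[10,-25,0],0]]'

```text
clock: 15.43
position: [0.4352, 0.0692, 0.1964]
tcp_rot: [-3.141, -0.002, 3.112]
ft_force: [0.3, -1.1, -1.6]
width: 0.0196
```

carry_out --steps '[[1,[10,-25,0],0],[1,[8,-20,0],0],[1,[4,-13,0],0],[1,[0,0,0],0],[1,[0,0,0],0]]'

```text
clock: 15.85
position: [0.4124, 0.0128, 0.1969]
tcp_rot: [3.141, -0.001, 3.11]
ft_force: [-0.8, -0.2, -2.2]
width: 0.02
```

```bash
python3 - <<'E'
from h import *
st();go([.412,.013,.13],3.1116)
s=cam("scene");crop(s,180,120,320,240,"s11.png",5)
t=cam("top");crop(t,230,190,330,310,"t11.png",5)
E
```

```text
t15.85 p [0.4124 0.0128 0.1969] rpy [ 3.1415e+00 -1.0000e-03  3.1101e+00] F [-0.8  -0.22 -2.21] w 0.0200 q [-0.06  0.02  1.92  0.    1.21 -1.6 ]
turn -0.09 shift before turn [ 0.3  0.2 66.9] after turn [ 0.4  0.2 66.9]
s11.png scale 5
t11.png scale 5
```

View pics/s11.png

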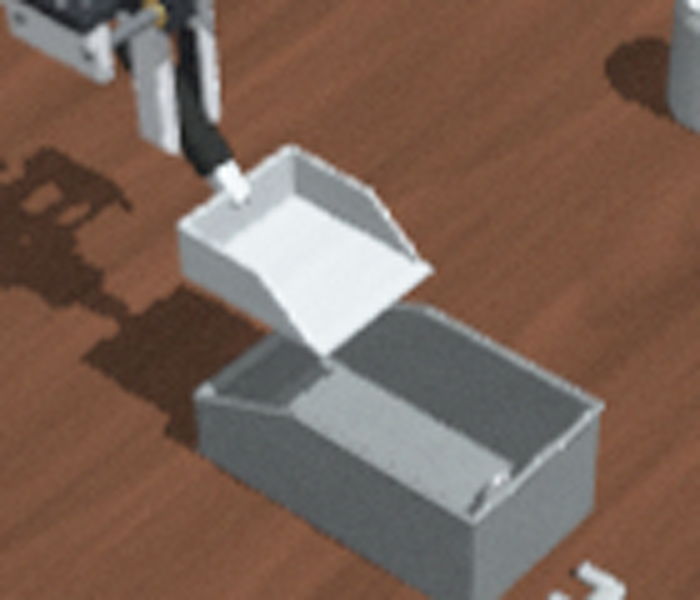

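View pics/t11.png

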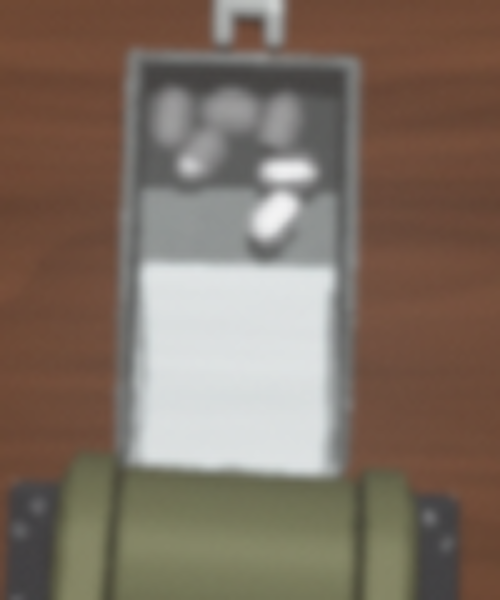

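```bash
python3 - <<'E'
from h import *
t=cam("top");s=cam("scene")
T=lambda u,v:(230+u/5,190+v/5);S=lambda u,v:(180+u/5,120+v/5)
for a,b in((T(137,263),S(432,270)),(T(337,268),S(322,355))):
    P,e=tri(t,a,s,b);print(P.round(4),round(e,4))
# bin inner side walls at floor z=.003 / rim
for uv,z in(((125,300),.085),((354,300),.085)): print(onz(t,T(*uv),z).round(4))
st()
E
```

```text
[0.5564 0.0568 0.127 ] 0.0004
[ 0.5545 -0.0385  0.1307] 0.0026
[0.5428 0.0641 0.085 ]
[ 0.5429 -0.0502  0.085 ]
t16.05 p [0.4127 0.0136 0.1972] rpy [ 3.1415e+00 -6.0000e-04  3.1125e+00] F [-0.34  0.18 -1.81] w 0.0198 q [-0.06  0.02  1.91  0.    1.21 -1.6 ]
```

carry_out --steps '[[1,[0,-2,0],0],[1,[0,0,20],0],[1,[0,0,20],0],[1,[0,0,20],0],[1,[0,0,12],0],[1,[0,0,3],0],[1,[0,0,0],0],[1,[0,0,0],0]]'

```text
clock: 16.72
position: [0.4129, 0.0111, 0.1232]
tcp_rot: [-3.142, 0.001, 3.112]
ft_force: [-0.0, -0.3, -0.3]
width: 0.02
```

```bash
python3 - <<'E'
from h import *
st()
s=cam("scene");crop(s,180,120,320,240,"s12.png",5)
E
```

```text
t16.72 p [0.4129 0.0111 0.1232] rpy [-3.1416e+00  6.0000e-04  3.1119e+00] F [-0.04 -0.27 -0.31] w 0.0200 q [-0.06  0.12  2.   -0.    1.02 -1.6 ]
s12.png scale 5
```

View pics/s12.png

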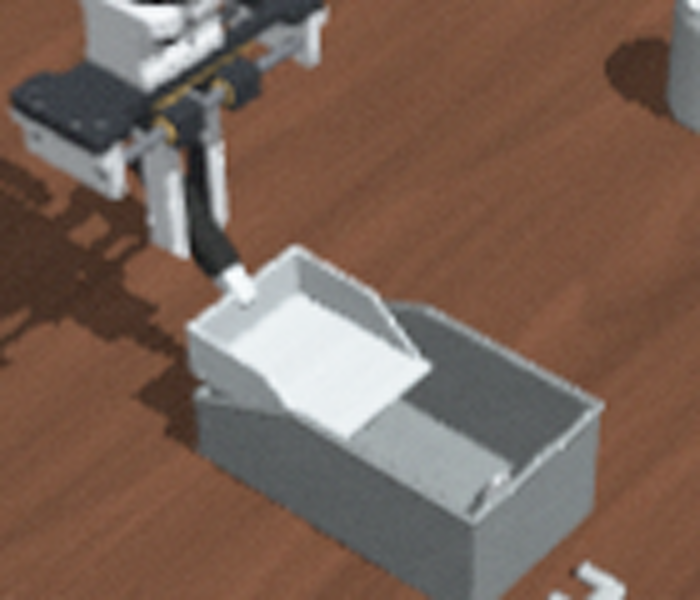

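carry_out --steps '[[1,[0,0,3],0],[1,[0,0,1.5],0],[1,[0,0,0],0],[0.2,[0,0,0],0],[0.2,[0,0,0],0],[0.2,[0,0,-5],0],[0.2,[0,0,-5],0],[0.2,[0,0,-5],0],[0.2,[0,0,0],0],[0.2,[0,0,0],0]]'

```text
clock: 17.6
position: [0.4127, 0.011, 0.1335]
tcp_rot: [-3.142, 0.001, 3.112]
ft_force: [-0.1, -0.0, 0.2]
width: 0.0378
```

```bash
python3 - <<'E'
from h import *
st()
s=cam("scene");crop(s,180,120,320,240,"s13.png",5)
t=cam("top");crop(t,230,190,330,310,"t13.png",5)
E
```

```text
t17.60 p [0.4127 0.011  0.1335] rpy [-3.1415e+00  1.0000e-03  3.1116e+00] F [-0.13 -0.04  0.22] w 0.0378 q [-0.06  0.1   1.99 -0.    1.05 -1.6 ]
s13.png scale 5
t13.png scale 5
```

View pics/s13.png

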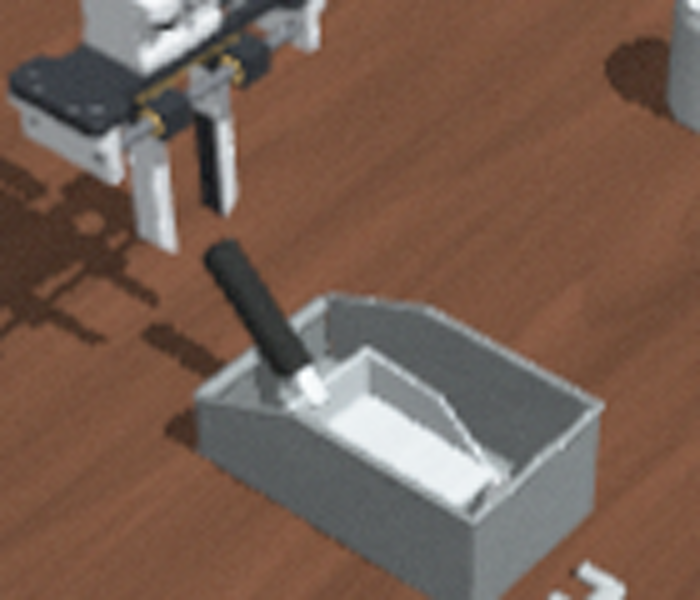

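View pics/t13.png

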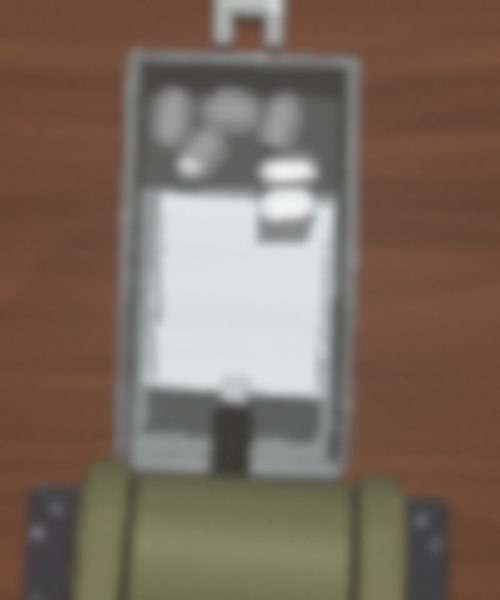

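```bash
python3 - <<'E'
from h import *
t=cam("top");s=cam("scene")
T=lambda u,v:(230+u/5,190+v/5);S=lambda u,v:(180+u/5,120+v/5)
for n,uv,z in(("eL",(158,190),.005),("eR",(335,197),.005),("bL",(146,390),.039),("bR",(323,400),.039)): print(n,onz(t,T(*uv),z).round(4))
for n,uv,z in(("BL",(369,347),.039),("neckEnd",(222,248),.106)): print(n,onz(s,S(*uv),z).round(4))
print(tri(t,T(235,385),s,S(318,398)))
# handle end top? grip colour mask in scene
P,e=0,0
E
```

```text
eL [0.6105 0.0501 0.005 ]
eR [ 0.6069 -0.0451  0.005 ]
bL [0.5011 0.0547 0.039 ]
bR [ 0.4961 -0.0365  0.039 ]
BL [0.508  0.0582 0.039 ]
neckEnd [0.4344 0.0159 0.106 ]
(array([0.50561022, 0.01019036, 0.03156373]), np.float64(0.003910785420810088))
```

```bash
python3 - <<'E'
from h import *
st();go([.466,.0105,.074],3.097)
E
```

```text
t17.80 p [0.4124 0.011  0.1329] rpy [-3.1416e+00 -3.0000e-04  3.1116e+00] F [0.07 0.48 0.34] w 0.0375 q [-0.06  0.1   1.99 -0.    1.05 -1.6 ]
turn 0.83 shift before turn [-53.6   1.1  58.9] after turn [-53.5   1.9  58.9]
```

carry_out --steps '[[0.2,[0,1,0],0.8],[0.2,[-18,0.5,0],0],[0.2,[-18,0.5,5],0],[0.2,[-17.5,0,15],0],[0.2,[0,0,20],0],[0.2,[0,0,19],0],[0.2,[0,0,0],0],[0.2,[0,0,0],0]]'

```text
clock: 18.47
position: [0.4657, 0.0107, 0.0738]
tcp_rot: [3.142, -0.002, 3.097]
ft_force: [0.6, 0.8, 0.1]
width: 0.0371
```

```bash
python3 - <<'E'
from h import *
st()
s=cam("scene");crop(s,180,120,320,240,"s14.png",5)
E
```

```text
t18.47 p [0.4657 0.0107 0.0738] rpy [ 3.1416e+00 -1.9000e-03  3.0971e+00] F [0.63 0.79 0.07] w 0.0371 q [-0.06  0.31  1.9  -0.    0.93 -1.58]
s14.png scale 5
```

View pics/s14.png

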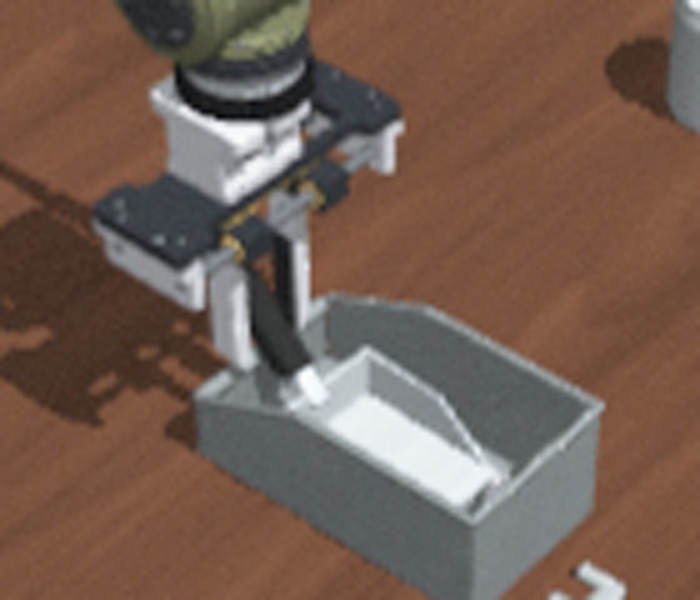

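carry_out --steps '[[1,[0,0,0],0],[1,[0,0,0],0],[1,[0,0,0],0],[1,[0,0,0],0],[1,[0,0,0],0],[1,[0,0,0.5],0],[1,[0,0,0],0]]'

```text
clock: 19.1
position: [0.4666, 0.0106, 0.0748]
tcp_rot: [-3.142, 0.002, 3.098]
ft_force: [-4.5, -0.1, 12.3]
width: 0.02
```

carry_out --steps '[[1,[-2,0,0],-0.3],[1,[-4,0,0],-0.3],[1,[-4,0,0],-0.3],[1,[-4,0,0],0],[1,[-4,0,0],0],[1,[-4,0,0],0],[1,[-4,0,0],0],[1,[-4,0,0],0]]'

```text
clock: 19.77
position: [0.4966, 0.0097, 0.0748]
tcp_rot: [-3.142, 0.001, 3.113]
ft_force: [-6.7, 0.0, 16.1]
width: 0.0198
```

```bash
python3 - <<'E'
from h import *
st()
t=cam("top");crop(t,230,190,330,310,"t15.png",5)
E
```

```text
t19.77 p [0.4966 0.0097 0.0748] rpy [-3.1415e+00  1.3000e-03  3.1132e+00] F [-6.67  0.03 16.15] w 0.0198 q [-0.05  0.37  1.82 -0.    0.96 -1.6 ]
t15.png scale 5
```

View pics/t15.png

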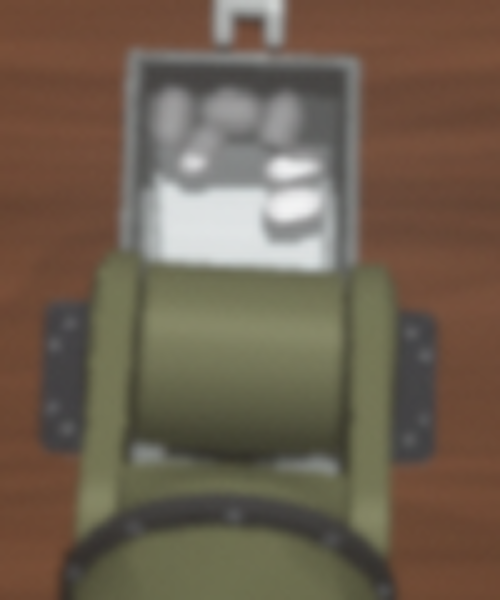

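carry_out --steps '[[1,[-3,0,0],0],[1,[-3,0,0],0],[1,[-3,0,0],0],[1,[-3,0,0],0],[1,[-3,0,0],0],[1,[-2,0,0],0]]'

```text
clock: 20.32
position: [0.5134, 0.0092, 0.0749]
tcp_rot: [-3.142, 0.001, 3.113]
ft_force: [-7.3, 0.9, 14.8]
width: 0.0196
```

```bash
python3 - <<'E'
from h import *
st()
t=cam("top")
im=t["color"][190:310,230:330,::-1].astype(float)
im=np.clip((im/255)**.5*255,0,255).astype(np.uint8)
cv2.imwrite("pics/t16.png",cv2.resize(im,None,fx=5,fy=5,interpolation=cv2.INTER_CUBIC))
E
```

```text
t20.32 p [0.5134 0.0092 0.0749] rpy [-3.1416e+00  8.0000e-04  3.1133e+00] F [-7.34  0.93 14.76] w 0.0196 q [-0.05  0.4   1.77  0.    0.97 -1.6 ]
```

View pics/t16.png

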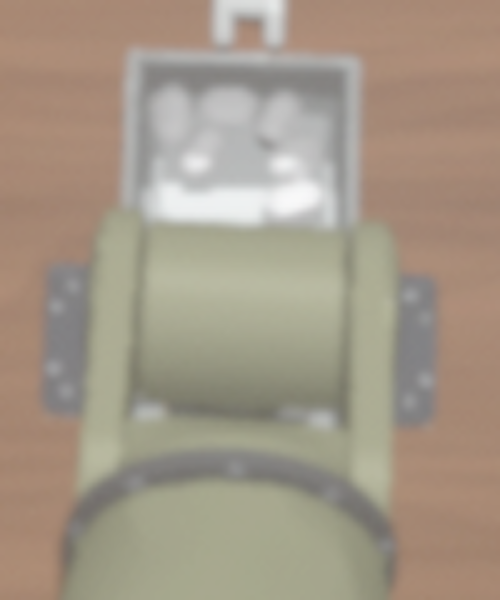

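carry_out --steps '[[1,[-2,0,0],0],[1,[-2,0,0],0],[1,[-2,0,0],0],[1,[-2,0,0],0],[1,[0,0,0],0]]'

```text
clock: 20.78
position: [0.5216, 0.009, 0.0748]
tcp_rot: [-3.142, 0.001, 3.113]
ft_force: [-3.0, 0.3, 13.1]
width: 0.0195
```

```bash
python3 - <<'E'
from h import *
st()
t=cam("top")
im=t["color"][200:240,250:310,::-1].astype(float)
im=np.clip((im/255)**.5*255,0,255).astype(np.uint8)
cv2.imwrite("pics/t17.png",cv2.resize(im,None,fx=12,fy=12,interpolation=cv2.INTER_CUBIC))
s=cam("scene");crop(s,180,120,320,240,"s17.png",5)
E
```

```text
t20.78 p [0.5216 0.009  0.0748] rpy [-3.1416e+00  1.5000e-03  3.1133e+00] F [-2.97  0.31 13.06] w 0.0195 q [-0.05  0.41  1.75 -0.    0.98 -1.6 ]
s17.png scale 5
```

View pics/t17.png

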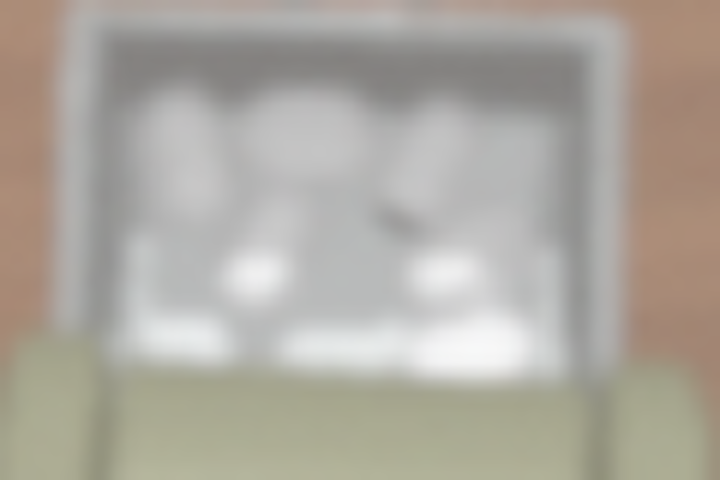

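View pics/s17.png

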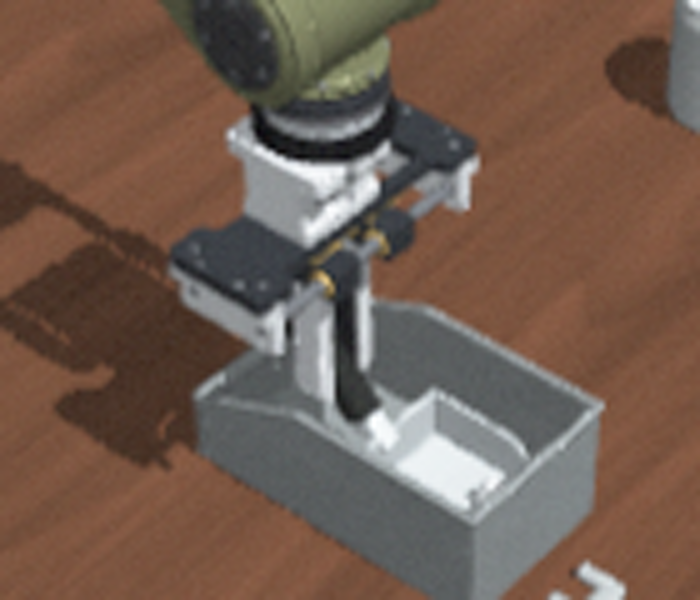

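```bash
python3 - <<'E'
from h import *
t=cam("top")
for a in((510,115),(120,100),(340,20)): print(onz(t,(250+a[0]/12,200+a[1]/12),.005).round(4), onz(t,(250+a[0]/12,200+a[1]/12),.085).round(4))
for a in((180,150),(310,130),(430,150),(265,240),(450,260),(470,345)): print(onz(t,(250+a[0]/12,200+a[1]/12),.016).round(4))
E
```

```text
[ 0.6612 -0.0333  0.005 ] [ 0.6456 -0.03    0.085 ]
[0.6645 0.0548 0.005 ] [0.6487 0.0523 0.085 ]
[0.683  0.0051 0.005 ] [0.666  0.0059 0.085 ]
[0.6509 0.041  0.016 ]
[0.6555 0.0119 0.016 ]
[ 0.651  -0.0149  0.016 ]
[0.6305 0.0219 0.016 ]
[ 0.6261 -0.0193  0.016 ]
[ 0.6069 -0.0237  0.016 ]
```

carry_out --steps '[[1,[-2,0,0],0],[1,[0,0,0],0],[1,[2,0,1.2],0],[1,[2,0,1.3],0],[1,[2,0,1.3],0]]'

```text
clock: 21.35
position: [0.5189, 0.009, 0.0719]
tcp_rot: [-3.142, 0.006, 3.113]
ft_force: [0.0, -0.0, 15.3]
width: 0.0197
```

```bash
python3 - <<'E'
from h import *
st()
s=cam("scene");crop(s,180,120,320,240,"s18.png",5)
E
```

```text
t21.35 p [0.5189 0.009  0.0719] rpy [-3.1415  0.0058  3.1133] F [ 0.02 -0.03 15.32] w 0.0197 q [-0.05  0.41  1.76  0.    0.97 -1.6 ]
s18.png scale 5
```

View pics/s18.png

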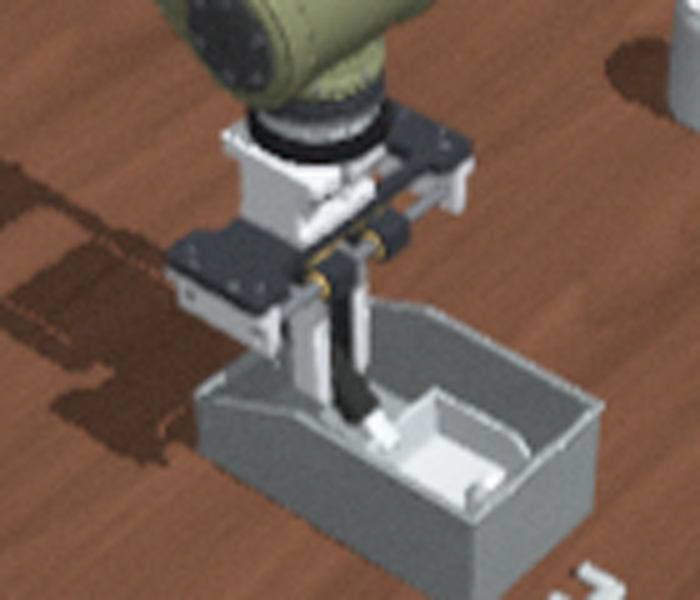

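Works smoothly (15 N); continue the arc.

carry_out --steps '[[1,[1.9,0,1.3],0],[1,[1.9,0,1.4],0],[1,[1.9,0,1.4],0],[1,[1.9,0,1.4],0],[1,[0,0,0],0]]'

```text
clock: 21.82
position: [0.5108, 0.0093, 0.0659]
tcp_rot: [-3.142, 0.005, 3.113]
ft_force: [0.7, 0.4, 10.8]
width: 0.0197
```

```bash
python3 - <<'E'
from h import *
st()
s=cam("scene");crop(s,220,160,320,240,"s19.png",7)
t=cam("top")
im=t["color"][200:240,250:310,::-1].astype(float)
im=np.clip((im/255)**.5*255,0,255).astype(np.uint8)
cv2.imwrite("pics/t19.png",cv2.resize(im,None,fx=12,fy=12,interpolation=cv2.INTER_CUBIC))
E
```

```text
t21.82 p [0.5108 0.0093 0.0659] rpy [-3.1415  0.0045  3.1133] F [ 0.73  0.45 10.8 ] w 0.0197 q [-0.05  0.41  1.78  0.    0.95 -1.6 ]
s19.png scale 7
```

View pics/s19.png

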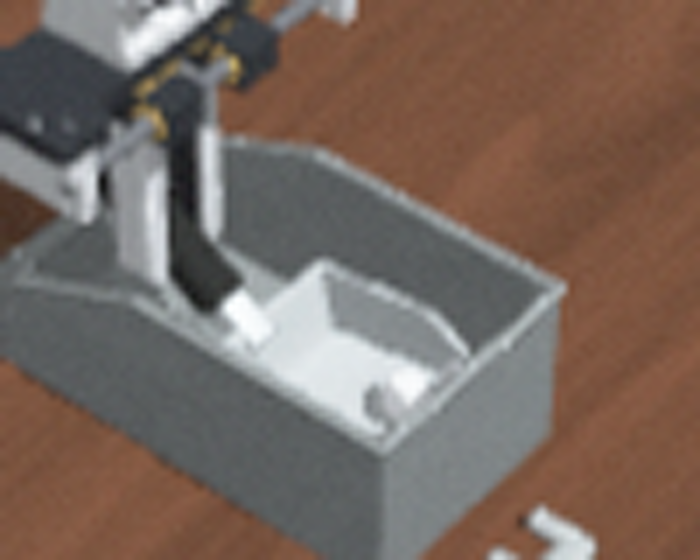

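View pics/t19.png

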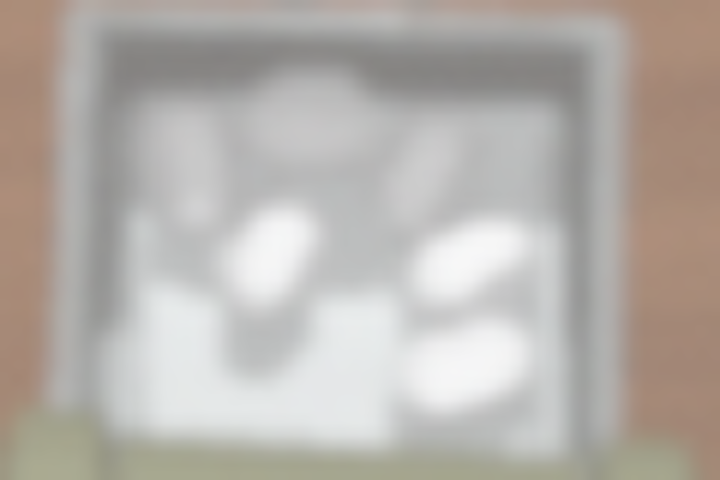

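carry_out --steps '[[1,[1.6,0,1.3],0],[1,[1.6,0,1.4],0],[1,[1.6,0,1.4],0],[1,[1.6,0,1.5],0],[1,[1.5,0,1.5],0],[1,[0,0,-3],0],[1,[0,0,-5],0],[1,[0,0,-8],0],[1,[0,0,-8],0],[1,[0,0,-4],0],[1,[0,0,0],0]]'

```text
clock: 22.83
position: [0.502, 0.0095, 0.0863]
tcp_rot: [-3.142, 0.002, 3.113]
ft_force: [0.3, -0.7, -3.8]
width: 0.02
```

```bash
python3 - <<'E'
from h import *
st()
s=cam("scene");crop(s,220,160,320,240,"s20.png",7)
t=cam("top")
im=t["color"][200:240,250:310,::-1].astype(float)
im=np.clip((im/255)**.5*255,0,255).astype(np.uint8)
cv2.imwrite("pics/t20.png",cv2.resize(im,None,fx=12,fy=12,interpolation=cv2.INTER_CUBIC))
E
```

```text
t22.83 p [0.502  0.0095 0.0863] rpy [-3.1415e+00  1.6000e-03  3.1133e+00] F [ 0.28 -0.7  -3.82] w 0.0200 q [-0.05  0.36  1.79 -0.    0.99 -1.6 ]
s20.png scale 7
```

View pics/s20.png

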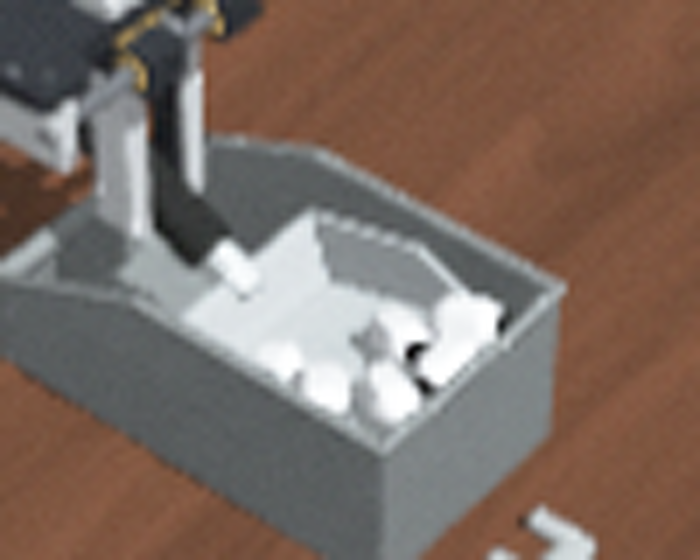

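View pics/t20.png

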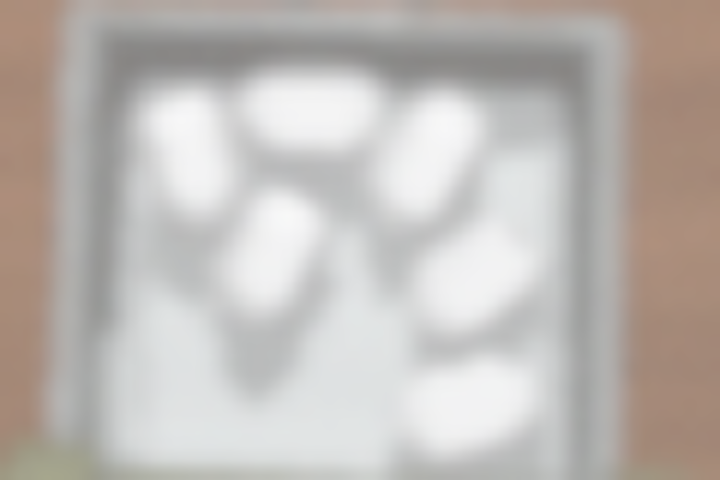

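carry_out --steps '[[1,[0,0,-4],0],[1,[0,0,-8],0],[1,[0,0,-10],0],[1,[0,0,-10],0],[1,[0,0,-10],0],[1,[0,0,-12],0],[1,[0,0,-12],0],[1,[0,0,-12],0],[1,[0,0,-12],0],[1,[0,0,-12],0],[1,[0,0,-8],0],[1,[0,0,-4],0]]'

```text
clock: 23.93
position: [0.5019, 0.0095, 0.2009]
tcp_rot: [-3.142, 0.002, 3.113]
ft_force: [0.3, 0.3, -3.1]
width: 0.0202
```

carry_out --steps '[[1,[0,0,0],0],[1,[0,0,0],0],[1,[0,0,0],0]]'

```text
clock: 24.18
position: [0.5013, 0.0096, 0.1986]
tcp_rot: [3.142, -0.001, 3.113]
ft_force: [-0.2, -0.9, -4.0]
width: 0.0198
```

```bash
python3 - <<'E'
from h import *
st();go([.48,-.24,.2],3.1416)
s=cam("scene");crop(s,200,110,340,230,"s21.png",5)
t=cam("top");crop(t,230,190,330,310,"t21.png",5)
E
```

```text
t24.18 p [0.5013 0.0096 0.1986] rpy [ 3.1416e+00 -1.0000e-03  3.1133e+00] F [-0.24 -0.86 -3.99] w 0.0198 q [-0.05  0.22  1.69 -0.    1.24 -1.6 ]
turn -1.62 shift before turn [  14.2 -250.1   -1.4] after turn [  21.3 -249.6   -1.4]
s21.png scale 5
t21.png scale 5
```

View pics/s21.png

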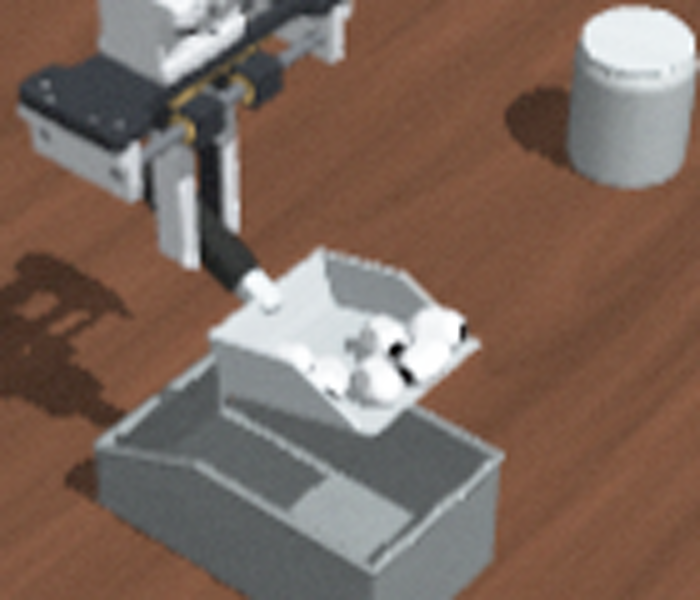

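View pics/t21.png

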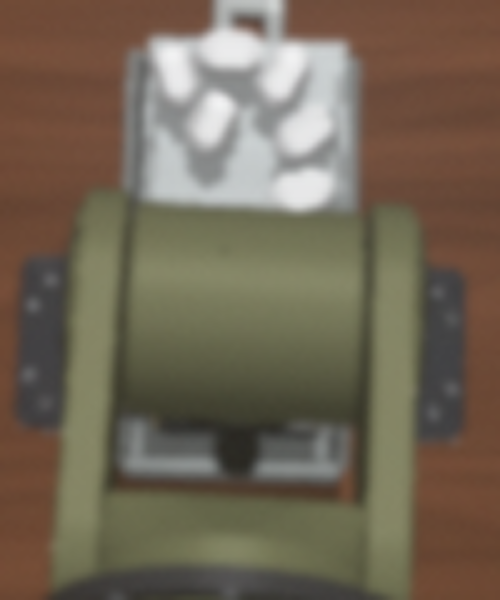

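```bash
python3 - <<'E'
from h import *
t=cam("top");s=cam("scene");st()
T=lambda u,v:(230+u/5,190+v/5);S=lambda u,v:(200+u/5,110+v/5)
for a,b in((T(150,40),S(480,345)),(T(347,43),S(370,432))):
    P,e=tri(t,a,s,b);print(P.round(4),round(e,4))
# dish in scene by rim ellipse
im=t["color"];
g=cv2.cvtColor(im,cv2.COLOR_RGB2HSV);m=((g[:,:,1]<60)&(g[:,:,2]>60)).astype(np.uint8)
m[:, :330]=0;m[:,415:]=0;m[:185]=0;m[270:]=0
c=max(cv2.findContours(m,cv2.RETR_EXTERNAL,cv2.CHAIN_APPROX_NONE)[0],key=cv2.contourArea)
(x,y),ax,an=cv2.fitEllipse(c);print((x,y),ax,onz(t,(x,y),.05).round(4))
im=s["color"];g=cv2.cvtColor(im,cv2.COLOR_RGB2HSV);m=((g[:,:,1]<60)&(g[:,:,2]>60)).astype(np.uint8)
m2=np.zeros_like(m);m2[240:305,170:250]=m[240:305,170:250]
c=max(cv2.findContours(m2,cv2.RETR_EXTERNAL,cv2.CHAIN_APPROX_NONE)[0],key=cv2.contourArea)
print(cv2.boundingRect(c))
E
```

```text
t24.38 p [0.5014 0.0096 0.1987] rpy [ 3.1416e+00 -7.0000e-04  3.1132e+00] F [-0.32 -0.26 -3.29] w 0.0196 q [-0.05  0.22  1.69  0.    1.24 -1.6 ]
[0.6584 0.051  0.1681] 0.0033
[ 0.6559 -0.0417  0.1731] 0.0031
(372.37225341796875, 227.12982177734375) (63.95021057128906, 66.06535339355469) [ 0.6063 -0.2391  0.05  ]
(176, 241, 69, 60)
```

carry_out --steps '[[1,[1,-4,0],-0.4],[1,[2,-8,0],-0.4],[1,[2,-12,0],-0.4],[1,[2,-16,0],-0.4],[1,[2,-16,0],0],[1,[2,-16,0],0],[1,[2,-16,0],0],[1,[2,-16,0],0],[1,[2,-16,0],0],[1,[2,-16,0],0],[1,[2,-16,0],0],[1,[2,-16,0],0]]'

```text
clock: 25.38
position: [0.4774, -0.1597, 0.1991]
tcp_rot: [-3.141, -0.0, 3.141]
ft_force: [0.2, -0.2, -3.7]
width: 0.02
```

carry_out --steps '[[1,[2,-16,0],0],[1,[2,-16,0],0],[1,[2,-16,0],0],[1,[2,-16,0],0],[1,[2,-12,0],0],[1,[2,-8,0],0],[1,[1,-4,0],0],[1,[0,0,0],0],[1,[0,0,0],0]]'

```text
clock: 26.13
position: [0.4649, -0.2461, 0.1991]
tcp_rot: [3.141, -0.0, 3.141]
ft_force: [0.3, 0.7, -4.0]
width: 0.0197
```

```bash
python3 - <<'E'
from h import *
st();go([.461,-.24,.125],3.1416)
s=cam("scene");crop(s,120,180,280,300,"s22.png",5)
t=cam("top");crop(t,320,180,440,300,"t22.png",5)
E
```

```text
t26.13 p [ 0.4649 -0.2461  0.1991] rpy [ 3.1414e+00 -1.0000e-04  3.1412e+00] F [ 0.26  0.66 -3.97] w 0.0197 q [-0.56  0.27  1.62  0.    1.25 -2.13]
turn -0.02 shift before turn [ 3.9  6.1 74.1] after turn [ 3.9  6.1 74.1]
s22.png scale 5
t22.png scale 5
```

View pics/s22.png

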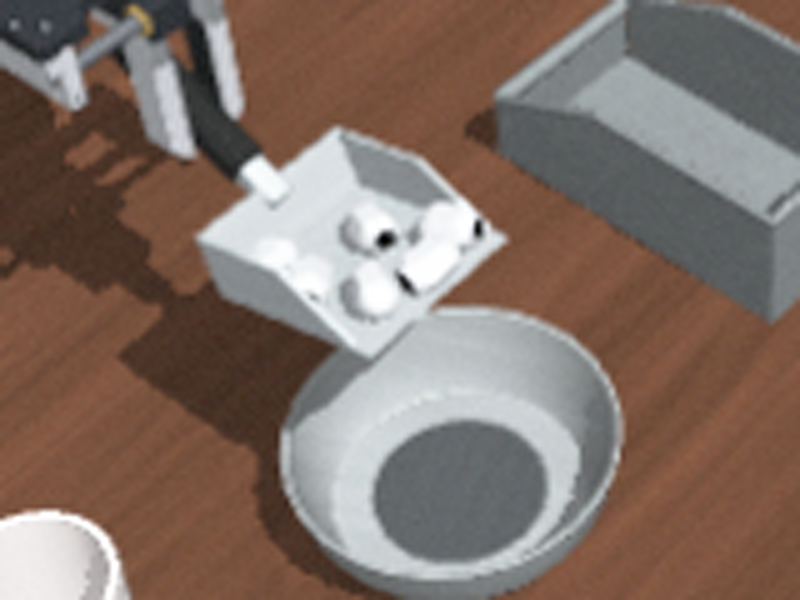

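View pics/t22.png

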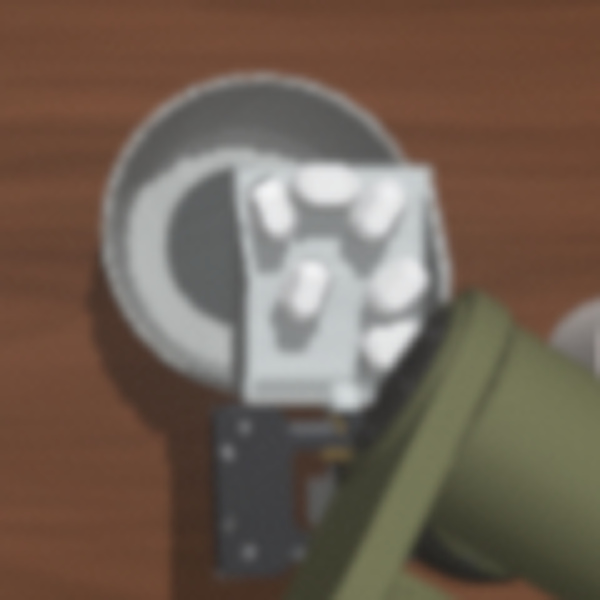

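carry_out --steps '[[1,[2,3,4],0],[1,[2,3,8],0],[1,[0,0,12],0],[1,[0,0,12],0],[1,[0,0,12],0],[1,[0,0,12],0],[1,[0,0,10],0],[1,[0,0,7],0],[1,[0,0,4],0],[1,[0,0,3],0],[1,[0,0,0],0]]'

```text
clock: 27.15
position: [0.4608, -0.2402, 0.1148]
tcp_rot: [3.141, -0.0, 3.141]
ft_force: [-0.4, 0.8, -3.7]
width: 0.0198
```

```bash
python3 - <<'E'
from h import *
st()
s=cam("scene");crop(s,120,180,280,300,"s23.png",5)
t=cam("top");crop(t,320,180,440,300,"t23.png",5)
E
```

```text
t27.15 p [ 0.4608 -0.2402  0.1148] rpy [ 3.1414e+00 -3.0000e-04  3.1412e+00] F [-0.36  0.76 -3.67] w 0.0198 q [-0.55  0.35  1.72  0.    1.07 -2.12]
s23.png scale 5
t23.png scale 5
```

View pics/s23.png

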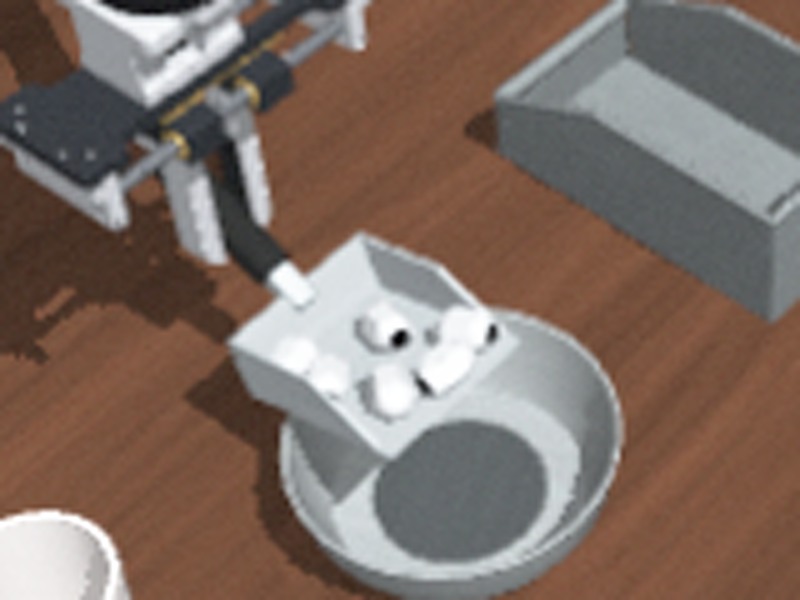

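View pics/t23.png

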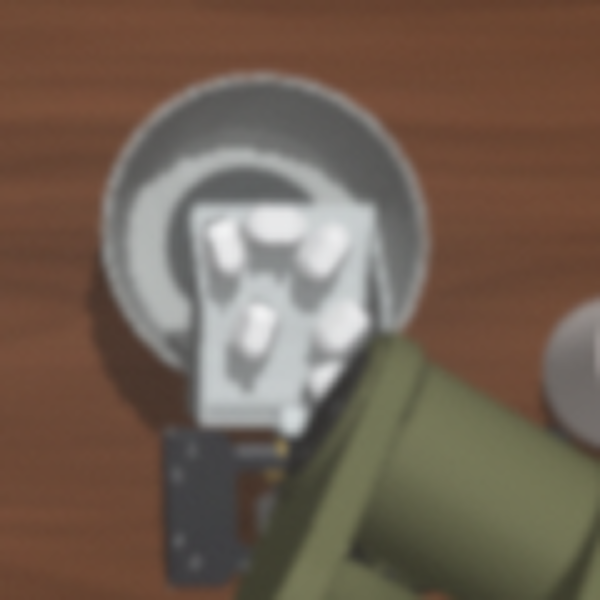

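carry_out --steps '[[1,[0,0,4],0],[1,[0,0,3],0],[1,[0,0,2.5],0],[1,[0,0,1.5],0],[1,[0,0,0],0]]'

```text
clock: 27.67
position: [0.4609, -0.2404, 0.1042]
tcp_rot: [-3.142, -0.0, 3.141]
ft_force: [-2.2, 0.5, -0.2]
width: 0.02
```

carry_out --steps '[[0.5,[0,0,0],0],[1,[0,0,0],0],[1,[0,0,0],0]]'

```text
clock: 27.92
position: [0.4612, -0.2405, 0.1044]
tcp_rot: [-3.141, 0.001, 3.141]
ft_force: [0.4, 0.7, -0.8]
width: 0.0135
```

```bash
python3 - <<'E'
from h import *
st()
s=cam("scene");crop(s,120,180,280,300,"s24.png",5)
E
```

```text
t27.92 p [ 0.4612 -0.2405  0.1044] rpy [-3.1411e+00  9.0000e-04  3.1412e+00] F [ 0.39  0.7  -0.83] w 0.0135 q [-0.55  0.37  1.73  0.    1.04 -2.12]
s24.png scale 5
```

View pics/s24.png

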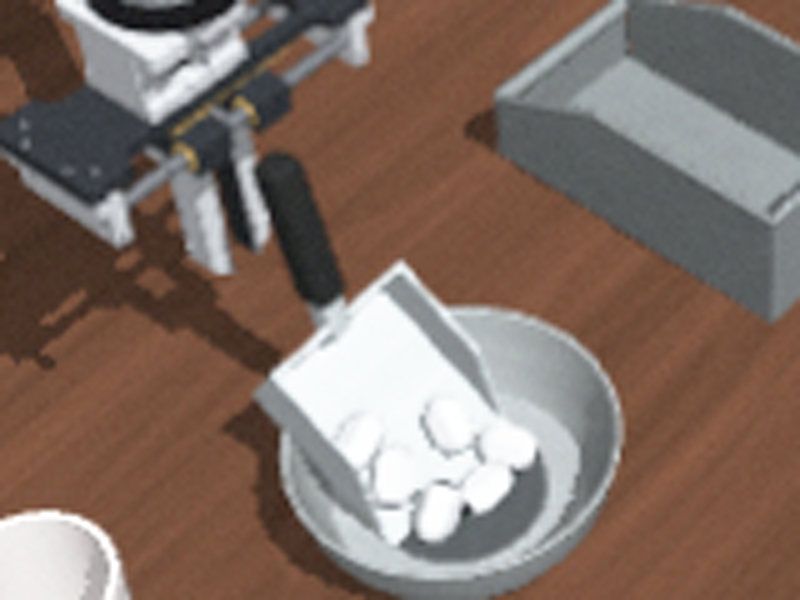

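carry_out --steps '[[0,[0,0,0],0],[0,[0,0,0],0],[0,[0,0,0],0],[0,[0,0,0],0]]'

```text
clock: 28.3
position: [0.4609, -0.2403, 0.1042]
tcp_rot: [-3.142, 0.0, 3.141]
ft_force: [0.0, -0.7, 0.6]
width: 0.0328
```

```bash
python3 - <<'E'
from h import *
st()
s=cam("scene");crop(s,120,180,280,300,"s25.png",5)
t=cam("top");crop(t,320,180,440,300,"t25.png",5)
E
```

```text
t28.30 p [ 0.4609 -0.2403  0.1042] rpy [-3.1416e+00  1.0000e-04  3.1412e+00] F [ 0.04 -0.73  0.65] w 0.0328 q [-0.55  0.37  1.73  0.    1.04 -2.12]
s25.png scale 5
t25.png scale 5
```

View pics/s25.png

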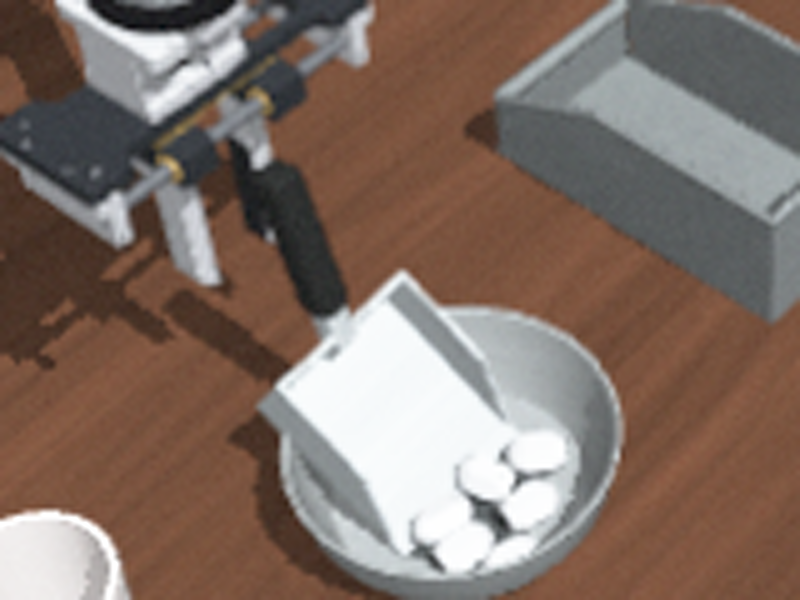

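View pics/t25.png

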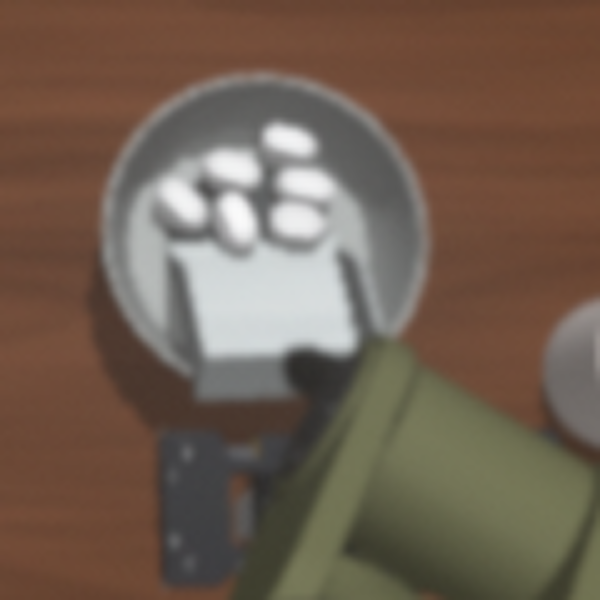

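```bash
python3 - <<'E'
from h import *
s=cam("scene");t=cam("top");st()
S=lambda u,v:(120+u/5,180+v/5)
for uv in((285,172),(322,302),(303,240)):
  for y in(-.235,-.245):
    o,d=ray(s,S(*uv));print(uv,y,(o+d*(y-o[1])/d[1]).round(4))
T=lambda u,v:(320+u/5,180+v/5)
print(onz(t,T(195,370),.085).round(4),onz(t,T(305,368),.16).round(4))
for uv in((188,252),(345,250)): print(onz(t,T(*uv),.008).round(4))
E
```

```text
t28.50 p [ 0.4609 -0.2403  0.1041] rpy [ 3.1416 -0.      3.1411] F [0.48 0.53 0.47] w 0.0463 q [-0.55  0.37  1.73  0.    1.04 -2.12]
(285, 172) -0.235 [ 0.5114 -0.235   0.1738]
(285, 172) -0.245 [ 0.525  -0.245   0.1907]
(322, 302) -0.235 [ 0.5205 -0.235   0.0843]
(322, 302) -0.245 [ 0.5338 -0.245   0.1031]
(303, 240) -0.235 [ 0.5149 -0.235   0.1275]
(303, 240) -0.245 [ 0.5284 -0.245   0.1453]
[ 0.533  -0.1954  0.085 ] [ 0.5267 -0.2331  0.16  ]
[ 0.6039 -0.208   0.008 ]
[ 0.605  -0.2931  0.008 ]
```

```bash
python3 - <<'E'
from h import *
go([.516,-.237,.122],3.08)
E
```

```text
turn 3.50 shift before turn [-55.1   3.3 -17.9] after turn [-54.8   6.7 -17.9]
```

carry_out --steps '[[0,[0,0,-9],1.5],[0,[0,0,-9],2],[0,[-10,0,0],0],[0,[-15,0,0],0],[0,[-15,0,0],0],[0,[-10,0,0],0],[0,[-5,0,0],0],[0,[0,0,0],0]]'

```text
clock: 29.17
position: [0.5163, -0.2436, 0.1219]
tcp_rot: [3.141, -0.0, 3.081]
ft_force: [-0.9, 0.9, 0.3]
width: 0.047
```

```bash
python3 - <<'E'
from h import *
st();go([.516,-.237,.122],3.08)
s=cam("scene");crop(s,120,180,280,300,"s26.png",5)
E
```

```text
t29.17 p [ 0.5163 -0.2436  0.1219] rpy [ 3.1415e+00 -1.0000e-04  3.0805e+00] F [-0.86  0.95  0.32] w 0.0470 q [-0.51  0.45  1.57  0.    1.12 -2.01]
turn 0.03 shift before turn [ 0.7  6.6 -0.1] after turn [ 0.7  6.6 -0.1]
s26.png scale 5
```

View pics/s26.png

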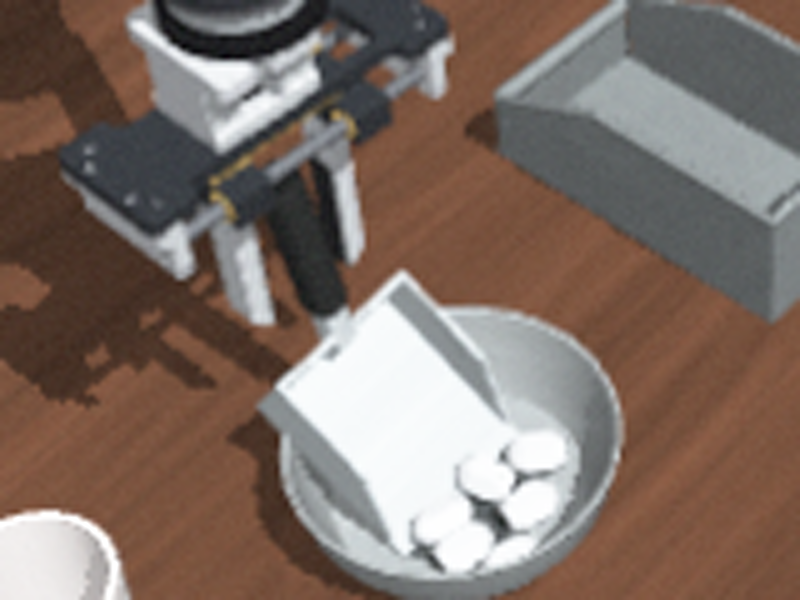

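carry_out --steps '[[0,[-1,4,0],0],[1,[0,0,0],0],[1,[0,0,0],0],[1,[0,0,0],0],[1,[0,0,0],0],[1,[0,0,0],0],[1,[0,0,0],0]]'

```text
clock: 29.8
position: [0.517, -0.2399, 0.1222]
tcp_rot: [-3.141, 0.0, 3.08]
ft_force: [-0.7, 0.6, 1.4]
width: 0.0202
```

```bash
python3 - <<'E'
from h import *
st()
s=cam("scene");crop(s,120,180,280,300,"s27.png",5)
E
```

```text
t29.80 p [ 0.517  -0.2399  0.1222] rpy [-3.1415e+00  1.0000e-04  3.0799e+00] F [-0.68  0.58  1.42] w 0.0202 q [-0.5   0.45  1.57 -0.    1.12 -2.01]
s27.png scale 5
```

View pics/s27.png

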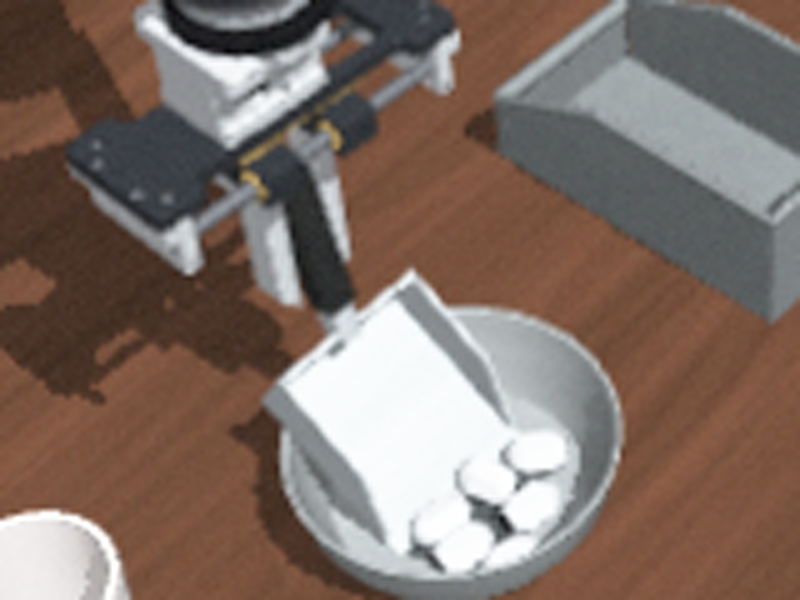

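carry_out --steps '[[1,[0,0,-4],0],[1,[0,0,-8],0],[1,[0,0,-12],0],[1,[0,0,-15],0],[1,[0,0,-15],0],[1,[0,0,-15],0],[1,[0,0,-15],0],[1,[0,0,-15],0],[1,[0,0,-10],0],[1,[0,0,0],0]]'

```text
clock: 30.68
position: [0.5177, -0.2401, 0.2342]
tcp_rot: [-3.14, 0.004, 3.08]
ft_force: [-0.8, -0.2, -1.4]
width: 0.02
```

```bash
python3 - <<'E'
from h import *
st();go([.5,.28,.22],3.03)
s=cam("scene");crop(s,120,140,280,300,"s28.png",3.7)
E
```

```text
t30.68 p [ 0.5177 -0.2401  0.2342] rpy [-3.1398  0.0039  3.0802] F [-0.79 -0.19 -1.42] w 0.0200 q [-0.5   0.34  1.45  0.    1.35 -2.01]
turn 2.88 shift before turn [ 49.6 518.   13.1] after turn [ 75.5 514.9  14.2]
s28.png scale 3.7
```

View pics/s28.png

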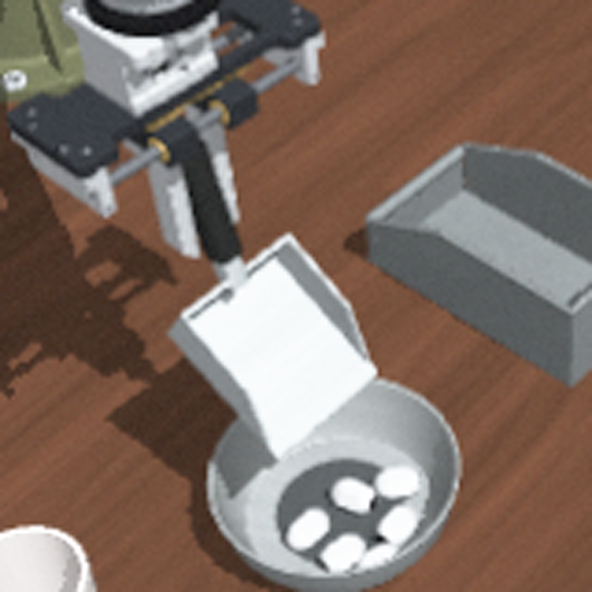

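carry_out --steps '[[1,[0,0,-20],0],[1,[0,0,-15],0],[1,[3,15,0],0],[1,[3,25,0],0],[1,[3,32,0],0],[1,[3,32,0],0],[1,[3,32,0],0],[1,[3,32,0],0],[1,[3,32,0],0],[1,[3,32,0],0],[1,[3,32,0],0],[1,[3,32,0],0]]'

```text
clock: 31.73
position: [0.5042, 0.0596, 0.2649]
tcp_rot: [-3.142, -0.002, 3.08]
ft_force: [0.1, 0.1, -1.3]
width: 0.0201
```

carry_out --steps '[[1,[3,32,0],0],[1,[3,32,0],0],[1,[3,32,0],0],[1,[3,32,0],0],[1,[3,32,0],0],[1,[3,32,0],0],[1,[2,20,0],0],[1,[1,10,0],0],[1,[0,0,0],0],[1,[0,0,0],0]]'

```text
clock: 32.57
position: [0.4976, 0.28, 0.2654]
tcp_rot: [-3.141, -0.001, 3.081]
ft_force: [-0.9, -0.8, -2.0]
width: 0.02
```

```bash
python3 - <<'E'
from h import *
st();go([.53,.26,.16],3.03)
s=cam("scene");crop(s,220,40,380,200,"s29.png",3.7)
t=cam("top");crop(t,100,150,260,310,"t29.png",3.7)
E
```

```text
t32.57 p [0.4976 0.28   0.2654] rpy [-3.1408e+00 -1.0000e-03  3.0806e+00] F [-0.86 -0.76 -1.96] w 0.0200 q [ 0.45  0.32  1.4  -0.    1.42 -1.06]
turn 2.90 shift before turn [-33.7 -17.9 105.3] after turn [-34.4 -16.2 105.4]
s29.png scale 3.7
t29.png scale 3.7
```

View pics/s29.png

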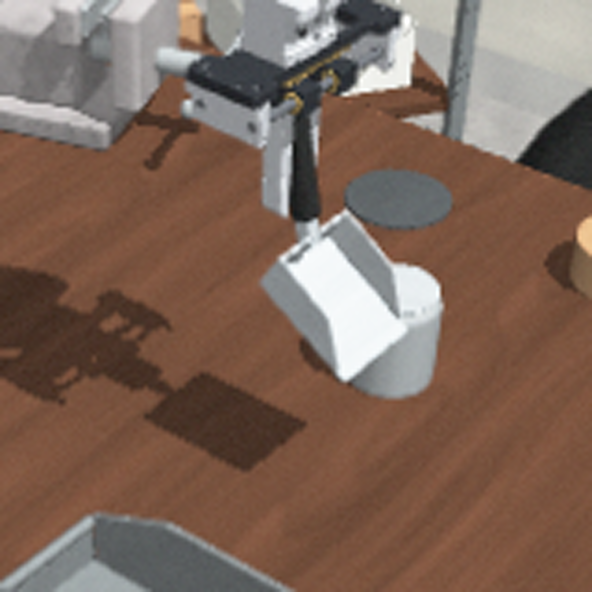

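View pics/t29.png

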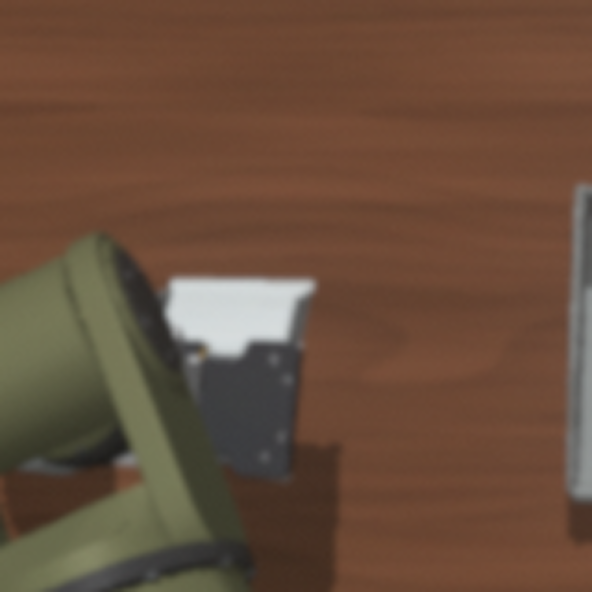

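```bash
python3 - <<'E'
from h import *
s=cam("scene");t=cam("top");st()
for a,b in(((405,325),(168,278)),((345,380),(315,284))):
    print(tri(s,(220+a[0]/3.7,40+a[1]/3.7),t,(100+b[0]/3.7,150+b[1]/3.7)))
E
```

```text
t32.77 p [0.4982 0.2793 0.2662] rpy [-3.1416e+00  1.0000e-04  3.0787e+00] F [-0.03 -0.02 -1.5 ] w 0.0201 q [ 0.45  0.32  1.4  -0.    1.42 -1.06]
(array([0.59415463, 0.32302432, 0.15173346]), np.float64(0.000510512995474444))
(array([0.59325584, 0.23021131, 0.14933321]), np.float64(0.00573847607074025))
```

carry_out --steps '[[1,[-10,-5,10],0],[1,[-15,-8,20],0],[1,[-10,-5,20],0],[1,[0,0,20],0],[1,[0,0,20],0],[1,[0,0,20],0],[1,[0,0,15],0],[1,[0,0,10],0],[1,[0,0,6],0],[1,[0,0,0],0]]'

```text
clock: 33.6
position: [0.5317, 0.2596, 0.1239]
tcp_rot: [-3.141, -0.001, 3.08]
ft_force: [-0.2, 0.8, -1.8]
width: 0.0201
```

carry_out --steps '[[1,[0,0,4],0],[1,[0,0,3],0],[1,[4.9,0,4.2],0],[1,[4.7,0,4.4],0],[1,[4.5,0,4.7],0],[1,[4.3,0,4.9],0],[1,[4.1,0,5.1],0],[1,[0,0,0],0]]'

```text
clock: 34.27
position: [0.5089, 0.2624, 0.0955]
tcp_rot: [3.14, 0.002, 3.081]
ft_force: [-2.4, 1.3, 5.4]
width: 0.0199
```

```bash
python3 - <<'E'
from h import *
st()
s=cam("scene");crop(s,220,60,380,200,"s30.png",4)
E
```

```text
t34.27 p [0.5089 0.2624 0.0955] rpy [3.1404e+00 1.6000e-03 3.0810e+00] F [-2.45  1.28  5.4 ] w 0.0199 q [ 0.41  0.48  1.59  0.    1.07 -1.1 ]
s30.png scale 4
```

View pics/s30.png

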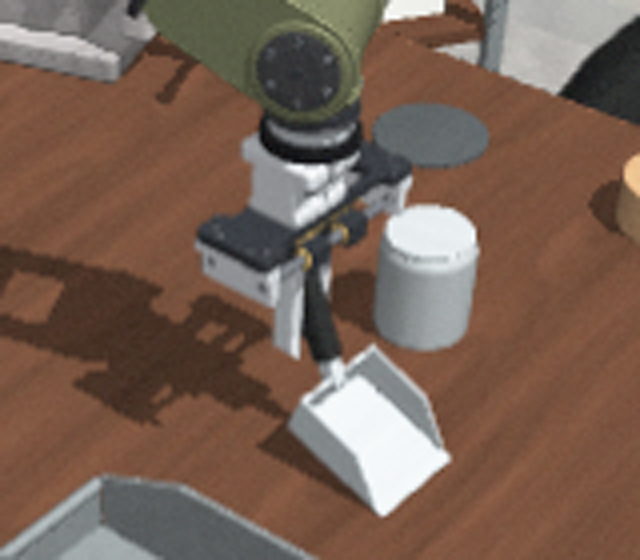

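Flattening works. Continue the arc to level.

carry_out --steps '[[1,[3.9,0,5.2],0],[1,[3.7,0,5.3],0],[1,[3.5,0,5.5],0],[1,[3.2,0,5.6],0],[1,[3,0,5.5],0],[1,[0,0,0],0]]'

```text
clock: 34.82
position: [0.4915, 0.2628, 0.0673]
tcp_rot: [-3.142, -0.0, 3.081]
ft_force: [-1.4, 0.9, 2.2]
width: 0.0196
```

```bash
python3 - <<'E'
from h import *
st()
s=cam("scene");crop(s,220,60,380,200,"s31.png",4)
E
```

```text
t34.82 p [0.4915 0.2628 0.0673] rpy [-3.1416 -0.      3.0806] F [-1.39  0.9   2.2 ] w 0.0196 q [ 0.43  0.49  1.65 -0.    1.   -1.08]
s31.png scale 4
```

View pics/s31.png

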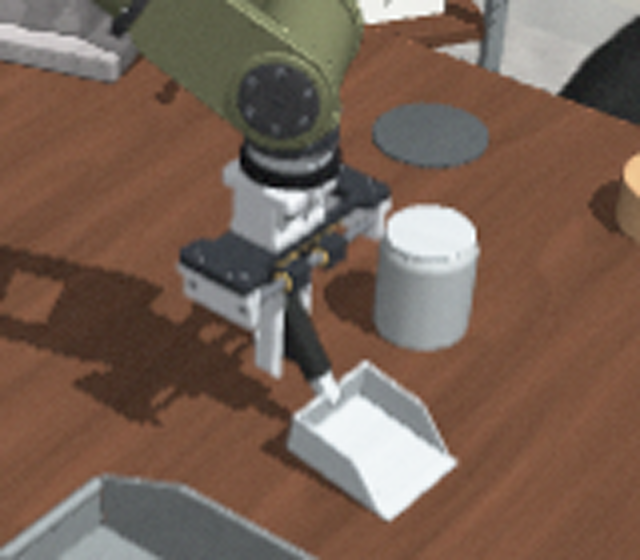

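carry_out --steps '[[1,[1,0,2],0],[0.2,[0,0,0],0],[0,[0,0,0],0],[0,[0,0,0],0],[0,[0,0,0],0],[0,[0,0,-10],0],[0,[0,0,-25],0],[0,[0,0,-35],0],[0,[0,0,-35],0],[0,[0,0,-30],0],[0,[0,0,0],0]]'

```text
clock: 35.78
position: [0.4928, 0.2636, 0.2079]
tcp_rot: [3.137, 0.009, 3.08]
ft_force: [0.6, 0.3, 1.1]
width: 0.0469
```

carry_out --steps '[[0,[30,0,0],0],[0,[30,0,0],0],[0,[30,0,0],0],[0,[0,0,0],0],[0,[0,0,0],0]]'

```text
clock: 36.2
position: [0.4006, 0.2685, 0.2015]
tcp_rot: [3.141, 0.001, 3.081]
ft_force: [0.3, 0.8, 0.1]
width: 0.0468
```

```bash
python3 - <<'E'
from h import *
st()
s=cam("scene");cv2.imwrite("pics/s32.png",s["color"][:,:,::-1])
crop(s,220,60,380,200,"s33.png",4)
t=cam("top");cv2.imwrite("pics/t32.png",t["color"][:,:,::-1])
E
```

```text
t36.20 p [0.4006 0.2685 0.2015] rpy [3.1410e+00 1.0000e-03 3.0813e+00] F [0.3  0.84 0.1 ] w 0.0468 q [ 0.51  0.17  1.74 -0.    1.23 -1.  ]
s33.png scale 4
```

View pics/s33.png

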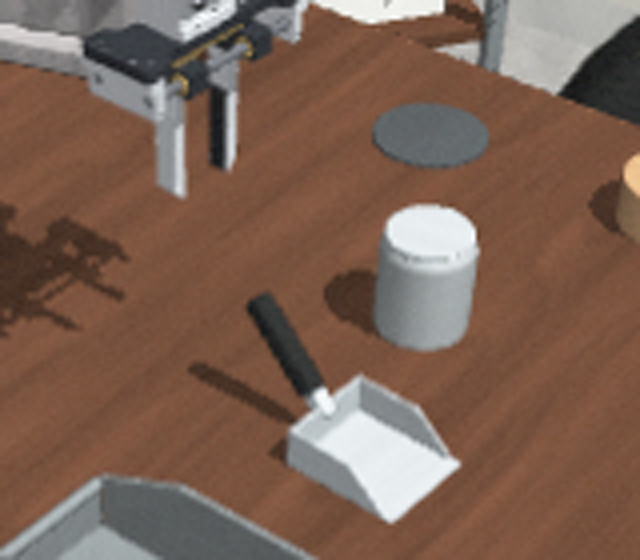

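View pics/t32.png

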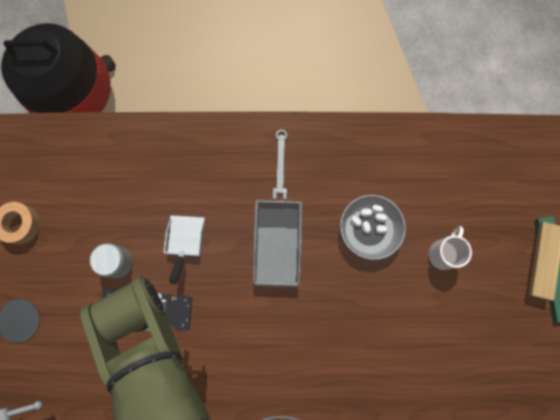

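View pics/s32.png

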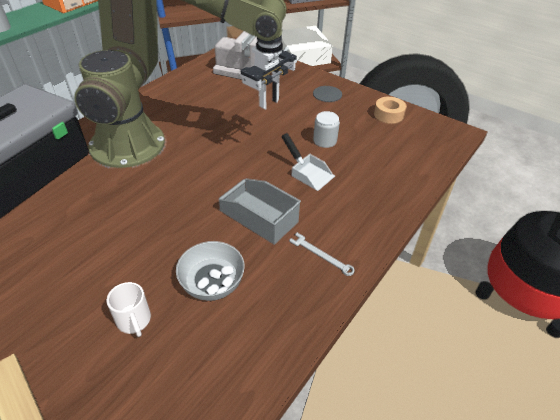

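```bash
python3 - <<'E'
from h import *
t=cam("top")
c=np.array([.607,-.240,.015])
for p in((355,219),(366,212),(378,209),(381,217),(381,229),(367,228)): print(np.linalg.norm(onz(t,p,.015)-c).round(3))
print(ctrl.close_job())
E
```

```text
0.048
0.047
0.059
0.045
0.03
0.008
the job is handed in; nothing more can be done
None
```

The job is done and handed in at about 36 s of the 72 s allowed. All six nuts ended up in the round dish.

- **Tipping the bin:** I pinched the front lip and tipped the bin to about 32 degrees. All six nuts slid to the back and stayed there when I set it flat again.
- **Scooping:** I lowered the scoop into the bin and pushed it under the nuts to the back wall. I levered its nose up about 15 degrees and lifted all six over the rim together.
- **Emptying the scoop:** I rested its back edge on the dish rim and loosened the grip so it tipped and emptied. It slipped right out of the fingers rather than just turning. It came to rest leaning in the dish with every nut out, and I took hold of it again.
- **Putting the scoop down:** I laid it on the bench beside the bin and moved the arm clear.

**Last checks:**
- The pictures show six nuts in the dish, each 8 to 59 mm from the dish reference point (limit 82 mm).
- The bin is empty; bin and dish stand upright, and the scoop lies flat.
- By eye, the mug, tin and spanner stand where they started.
- The gripper is empty and clear of everything.

No check failed. The two cameras differed by up to about 8 mm on some bin and scoop points, and I averaged them.

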